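# Take the charged battery pack off its charger and snap it into the work lamp

### The job

Move the charged battery pack from the charger to the work lamp: squeeze its sprung release tab in, lift the pack straight up out of the charger with the tab held in, then push it down into the lamp's battery bay until it is fully home and its latch has snapped out and holds it. Feel your way and go gently: do not tug at a latched pack, crush the tab or force the pack into the bay, and leave the tools and parts round about where they lie.

Things in the scene. Friction and masses are not known exactly. Their poses are not given: they have to be found in the camera images.
- pack_center (a point): Centre of the battery pack: loose upright mid-grey block, 70 (its x) x 44 (its y) x 92 mm high (z, up), 0.3 to 0.5 kg, charge gauge on top. It starts latched in the charger, lower 40 mm in the bay, axes parallel to the charger's. Point 46 mm above its underside. Orange tab on its +y side, flush thumb ribs on its -y side: grip across y there, 49 mm wide, 44 mm with the tab in.
- tab_face (a point): Middle of the outer face of the orange release tab on the pack's +y side: 25 mm above pack_center (71 mm above the underside), 5 mm proud of the pack's face when out. The tab's pressing area is 26 mm wide (along the pack's x) and 28 mm high; its lower edge is 17 mm above the bay's rim when seated. Axes as the pack's; moves with the tab. The tab stands a squeeze of at most 60 N.
- pack_tab (a joint): Tab travel: 0 = out, 0.005 m = fully in (flush); spring, 3 N at first, 7 N fully in. One piece with a hook 5 mm proud lower down (flat top 25 mm above the pack's underside, sloped below) that stands under a catch bar in the bay's +y wall and clears it at about 4.5 mm. If pushed down with the tab free, the slope drives it in and it snaps out under the bar. Latch bears at most 35 N.
- charger: Battery charger, dark grey, 150 x 100 mm, screwed to the bench. Origin on the bench top under the centre of its bay; z up, +x towards its hump with two indicator lenses, +y towards the bay wall with the latch window.
- charger_bay (a point): Centre of the charger's bay floor, 26 mm above the bench. Bay: open-topped pocket 72.4 (x) x 46.4 (y) x 40 mm deep, walls 8 mm thick, their top 5 mm sloping outward at 45 degrees as a lead-in. A sprung terminal block in the floor, on the +y side, pushes the pack up with 6 to 9 N over 6 mm, so a latched pack hangs at its catch about 1 mm above the floor and rises a few mm when unlatched.
- lamp: LED work lamp, pale grey base 205 x 104 mm, fixed to the bench. Origin on the bench top under the centre of its empty dark battery bay; z up, +x towards its LED head (142 mm wide over the knobs, 100 to 145 mm behind the bay's centre, top 134 mm above the bench), +y towards the bay wall with the latch window. Must not be pressed with more than 36 N.
- lamp_bay (a point): Nominal centre of the lamp's bay floor, 34 mm above the bench. Same pocket, lead-in, catch bar and sprung terminals as the charger's; pack the same way round, tab to +y. But the bay is an adapter screwed down over rubber packing of unknown thickness: its true height (floor and rim) is anywhere up to 9 mm above or below this point; feel for the floor. There the hook is 1 mm below the bar.
- wrench: Steel adjustable wrench, 45 x 198 x 13 mm, lying loose near the work; leave it. Origin under its middle, its length along its y.
- nut: Big rusty hexagon nut, 28 x 24 x 13 mm, lying flat and loose near the work; leave it. Origin under its middle.
- black_tape: Roll of black insulating tape, 64 x 67 x 18 mm, lying flat and loose near the work; leave it. Origin under its middle.

How it is judged:
On the way, in this order (a step that is already met when the one before it is completed fails the run):
1. the release tab is squeezed in while the pack still sits in the charger (value of joint pack_tab above 0.0038 m and z of pack_center in the frame of charger below 0.08 m and horizontal distance between pack_center and charger below 0.006 m), for 0.1 s.
2. the pack is lifted clear above the charger's bay (z of pack_center in the frame of charger above 0.117 m), for 0.1 s.
At the end, for the whole second after the job is handed in: The pack stands upright and square (within 5 degrees) in the lamp's bay, within 4 mm of its centre and down at the catch (pack_center 68 to 92 mm above the bench), its tab sprung out again (pressed under 1.5 mm) so that the hook holds under the catch bar; it is let go and at rest (x of pack_center in the frame of lamp between -0.004 and 0.004 m and y of pack_center in the frame of lamp between -0.004 and 0.004 m and z of pack_center in the frame of lamp between 0.068 and 0.092 m and angle between the x axis of pack_center and the x axis of lamp, either way round below 0.09 rad and angle between pack_center's own z axis and vertical below 0.09 rad and value of joint pack_tab below 0.0015 m and linear speed of pack below 0.01 m/s); the robot touches nothing.
It fails at once if the latched pack is torn at: pack and charger push or pull on each other with more than 35 N (contact force between pack and charger above 35 N).
It fails at once if the pack is forced into the lamp with more than 36 N (contact force between pack and lamp above 36 N).
It fails at once if the tab is crushed with more than 60 N (contact force between the fingers and pack_tab above 60 N).
It fails at once if the wrench, the nut or the roll of tape is moved by more than 3 cm (distance of any of wrench, nut, black_tape from where it was at the start of the episode above 0.03 m).
It also fails if it takes over 48 s, if anything falls off the work surface, if the arm or the gripper's body presses on something with over 40 N, if the wrist force passes 120 N, or if a joint passes its speed limit or range.

### The arm

A 6-joint arm with a two-finger parallel gripper is mounted at the origin on a cart in front of the work surface, level with it; the furniture and walls round the work are solid. World frame = base frame: x ahead of the robot, y to its left, z up, the work surface at z = 0. Lengths are in m, angles in rad, forces in N, time in s.
With the tool pointing down it reaches from about 0.25 to 0.725 m from the base axis. Payload 4 kg.
Tool frame: the origin (TCP) lies midway between the tips of the shut fingers; the grasp point (between the pads) lies bot.pinch_z behind it (bot.pinch_z is the distance from the TCP to the grasp point, in m); z points along the fingers, y is the direction in which the jaws open and shut (so a half turn about z gives the same grasp; the last joint's range is limited). The gripper opens to 85 mm and grips with 20 to 120 N. Pads are 22 mm wide; open, the fingers measure 114 mm over their backs; the gripper's body (76 mm by 85 mm) begins 54 mm behind the grasp point. The pads swing forward as they close: fully open they stand 13 mm farther back than shut.
Start: joints at [0, 0.241, 0.005, 1.335, 0, 1.571], TCP at [0.5, -0, 0.201] pointing down, gripper open.
Joint ranges: [-2.72, 2.72], [-1.05, 1.87], [-1.09, 1.28], [-1.99, 2.15], [-1.42, 1.44], [-3.14, 3.14]. Speed limits (rad/s): [2.79, 2.79, 3.14, 3.14, 3.14, 3.14].

### API

Orientations are given as a unit quaternion [x, y, z, w].
In Python, from workcell import bot gives the robot as it stands. The module is installed in compiled form; this text tells all that it offers.
- The arm moves only by the tool move_arm, never from a script. Its argument "series" is a list that holds one entry, the list of rows, each a list of 7 numbers: the shift along the world's x, y, z in cm, then the turn, a rotation vector about the world's x, y, z in degrees, then the opening, from 0 (shut) to 1 (fully open). A call has exactly 5 rows; each row shifts and turns the pose as measured when the row begins; what a row does not reach is not made up. A row lasts 1/10 s, in which the tool goes at most 50 mm and 8.59 degrees, less where a joint would pass 70% of its speed; a pose out of reach is approached as far as the arm can. A call with a gripper value outside its range is refused whole. The fingers move at their own pace and stop on an object; the grip force is fixed at half the most. Time passes only in rows, so rows that do not move let the fingers close, or fill a call up. It gives the time, the measured TCP pose, the force and the opening at its end, in the units of the state.
- bot.get_obs(): the state, without advancing time (a new reading comes with each control period).
- bot.camera(name): name is "scene" or "side" or "wrist"; returns (picture, depth): 480x640x3 uint8, red, green, blue; 480x640 float32, m along the optical axis (not along the pixel's ray), 0 where there is no reading.
- bot.camera_info(name): a dict with "vfov" (degrees; the focal length in pixels is half the picture's height over the tangent of half this angle, whatever the lens; pixels are square), "cx", "cy" (the principal point, pixels), "cam_to_world" (4x4, takes a point from camera to world coordinates); the wrist camera has in their place "tool_from_camera" (4x4, takes a point from camera to tool coordinates, whose origin is the TCP and whose axes are the flange's). Camera axes: x right, y down, z forward; pixel columns grow to the right and rows downward; lengths in m; the calibration is good to about 2 mm. A picture is of the moment at which its call begins: read the wrist's pose just before it. camera_info takes no time and is no camera call.
- bot.job_done(): hands the job in, once; it reports no verdict.
Trained networks look in the newest picture that a camera, given by its name, has taken for a name from the list of things; names that differ only in an ending like _2 or _b are one class to them, and where a whole thing is asked for, a point or a joint stands for the part that bears it (a point fixed in the world has none). Each returns a list of dicts, best first, with "confidence" (0 to 1); they miss things now and then, are a little off and sometimes report something else, mostly with a low value. They report only what shows in the picture. A call takes as long as a camera call.
- bot.find_in(camera, target): "at" ([x, y, z] in m, in world coordinates, good to about 4 mm: the middle of the surface that is visible of it).
The state is a dict: "clock": time; "joint_pos": joint angles; "joint_vel": joint speeds; "tau": joint torques, N m; "eef_pos": TCP position; "tool_rot": TCP orientation; "ft_force": force on the tool from outside, world axes, zero at the start; "ft_torque": the same for the moment, N m; "grip_width": finger opening in m.
Only numpy, scipy, OpenCV 4.12 (cv2) and the standard library are available. Lean on these libraries where they do the work, as an engineer would, in place of code of your own. Each camera call takes 0.05 s, during which the arm holds its last target.

## Working session

There is one attempt and no reset: what is moved stays moved. The work goes in short steps, Python scripts to look and compute and a tool call to move; the robot and the scene stay as the last step left them, time stands still between calls to the robot, and variables do not carry over. Pictures are saved under pics/ and viewed, and the job is handed in when it is done.

Besides the shell and the picture viewer there is one more tool, called as name([rows], argument=value, ...), one row to a line, values as JSON. move_arm: Moves the arm, as the interface text tells. Its arguments: {"type":"object","properties":{"series":{"type":"array","items":{"type":"array","items":{"type":"array","items":{"type":"number"}}}}},"required":["series"]}

```bash
mkdir -p pics; cat > h.py <<'E'
import numpy as np, cv2
from workcell import bot
from scipy.spatial.transform import Rotation as R
def snap(name,fn):
    o=bot.get_obs(); p,d=bot.camera(name); cv2.imwrite('pics/'+fn+'.png',p[:,:,::-1]); np.savez('pics/'+fn+'.npz',p=p,d=d,pos=o['eef_pos'],rot=o['tool_rot']); return p,d
def cloud(name,fn):
    z=np.load('pics/'+fn+'.npz'); d=z['d']; i=bot.camera_info(name)
    f=240/np.tan(np.radians(i['vfov'])/2); v,u=np.mgrid[0:480,0:640]
    P=np.stack([(u-i['cx'])/f*d,(v-i['cy'])/f*d,d],-1)
    if name=='wrist':
        T=np.eye(4);T[:3,:3]=R.from_quat(z['rot']).as_matrix();T[:3,3]=z['pos'];T=T@np.array(i['tool_from_camera'])
    else: T=np.array(i['cam_to_world'])
    W=P@T[:3,:3].T+T[:3,3]; W[d==0]=np.nan
    return W,z['p']
E
python3 - <<'E'
from h import *
print(bot.get_obs(), bot.pinch_z)
for n in ['scene','side','wrist']:
    snap(n,n+'0')
    for t in ['pack_center','tab_face','charger','lamp','wrench','nut','black_tape']:
        if n=='side' and t not in('pack_center','lamp'): continue
        r=bot.find_in(n,t); print(n,t,[(np.round(x['at'],4).tolist(),round(x['confidence'],2)) for x in r[:2]])
print(bot.get_obs()['clock'])
E
```

```text
{'clock': 0.0, 'joint_pos': array([ 1.23561250e-05,  2.41429142e-01,  3.73379817e-03,  1.33520594e+00,
       -1.61840343e-06,  1.57080959e+00]), 'joint_vel': array([ 0.00203037,  0.00171931, -0.00073174, -0.00042174,  0.00069621,
       -0.00044751]), 'tau': array([ 5.50268451e-04, -3.72315860e+01,  2.52406776e+01,  1.67737965e-02,
        2.29149265e-05,  1.14679995e-05]), 'eef_pos': array([4.99305046e-01, 5.62860515e-06, 1.99708612e-01]), 'tool_rot': array([ 0.70710671,  0.70710607, -0.00074479, -0.00074363]), 'ft_force': array([ 0.51383422,  0.64999313, -0.17750538]), 'ft_torque': array([-0.0122724 , -0.03047454, -0.01395651]), 'grip_width': 0.08537812092420437} 0.0187
scene pack_center [([0.5663, 0.2222, 0.1069], 0.94)]
scene tab_face [([0.582, 0.233, 0.1014], 0.72)]
scene charger [([0.5488, 0.2396, 0.0243], 0.61)]
scene lamp []
scene wrench [([0.3331, 0.3617, 0.0108], 0.79)]
scene nut [([0.3625, 0.2052, 0.0061], 0.44)]
scene black_tape [([0.4292, 0.2814, 0.0169], 0.66)]
side pack_center [([0.5644, 0.2046, 0.1182], 0.57)]
side lamp [([0.5872, 0.4139, 0.0421], 0.68)]
wrist pack_center []
wrist tab_face []
wrist charger [([0.6042, 0.1655, 0.0213], 0.88)]
wrist lamp []
wrist wrench []
wrist nut []
wrist black_tape []
0.95
```

View pics/scene0.png

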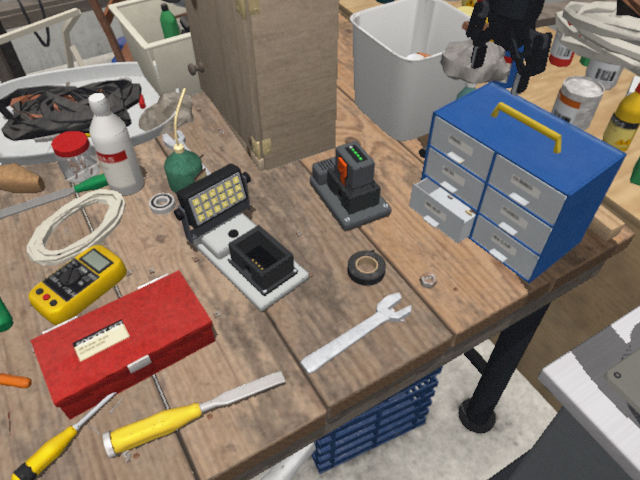

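View pics/side0.png

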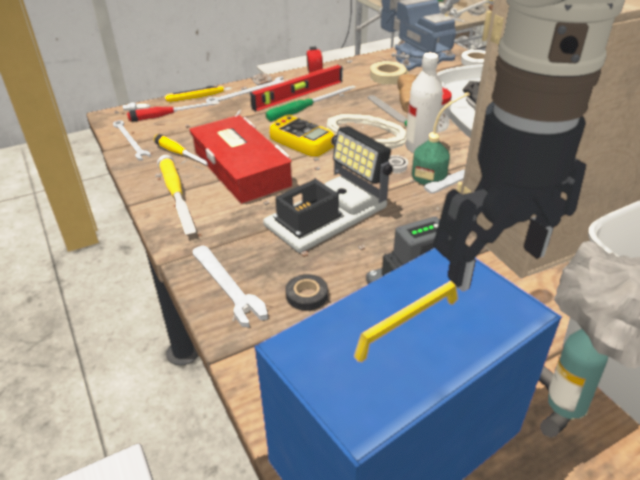

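View pics/wrist0.png

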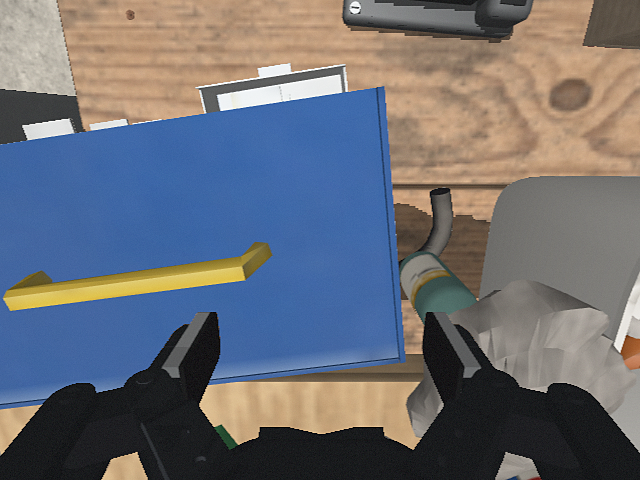

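```bash
python3 - <<'E'
from h import *
img=np.zeros((600,800,3),np.uint8); hz=np.full((600,800),-1.)
for n in ['scene','side','wrist']:
    W,p=cloud(n,n+'0'); W=W.reshape(-1,3);p=p.reshape(-1,3)
    m=np.isfinite(W[:,0])&(W[:,2]<0.45)&(W[:,2]>-.05); W=W[m];p=p[m]
    # u: -y ; v: -x   1mm px
    u=((0.65-W[:,1])*1000).astype(int); v=((0.85-W[:,0])*1000).astype(int)
    o=np.argsort(W[:,2])
    for k in o:
        if 0<=u[k]<800 and 0<=v[k]<600 and W[k,2]>=hz[v[k],u[k]]: hz[v[k],u[k]]=W[k,2]; img[v[k],u[k]]=p[k]
cv2.imwrite('pics/top0.png',img[:,:,::-1]); np.save('pics/hz.npy',hz)
g=np.clip(hz*500,0,255).astype(np.uint8); cv2.imwrite('pics/hz0.png',g)
s=cv2.imread('pics/scene0.png')[130:320,160:420]; cv2.imwrite('pics/sc.png',cv2.resize(s,None,fx=3,fy=3,interpolation=3))
E
```

```text
(no output)
```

View pics/top0.png

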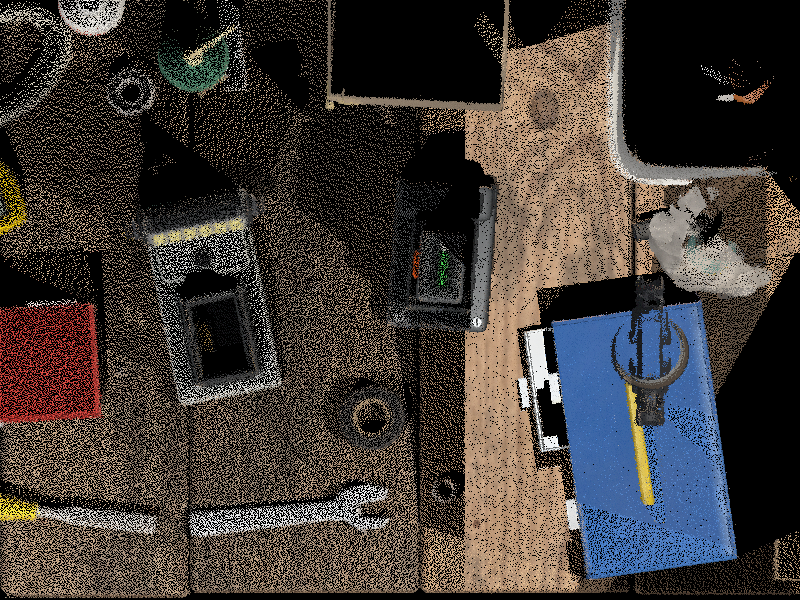

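View pics/hz0.png

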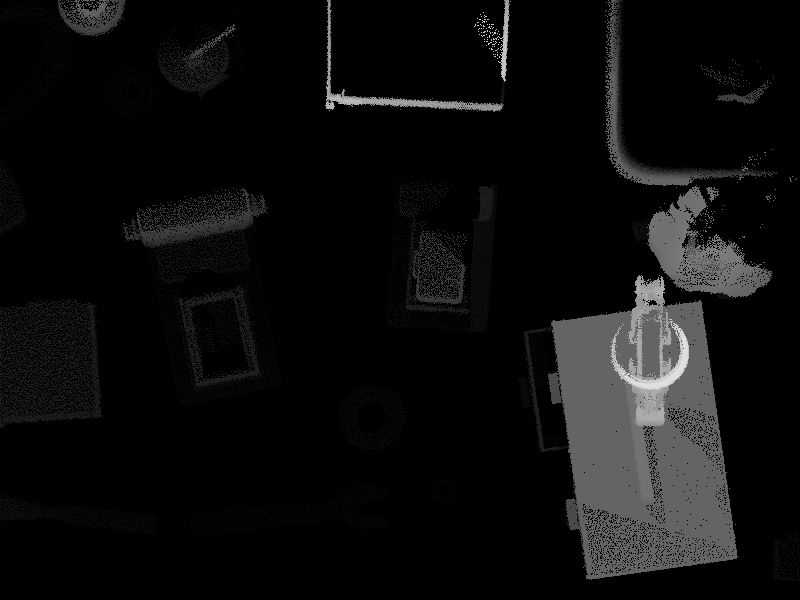

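View pics/sc.png

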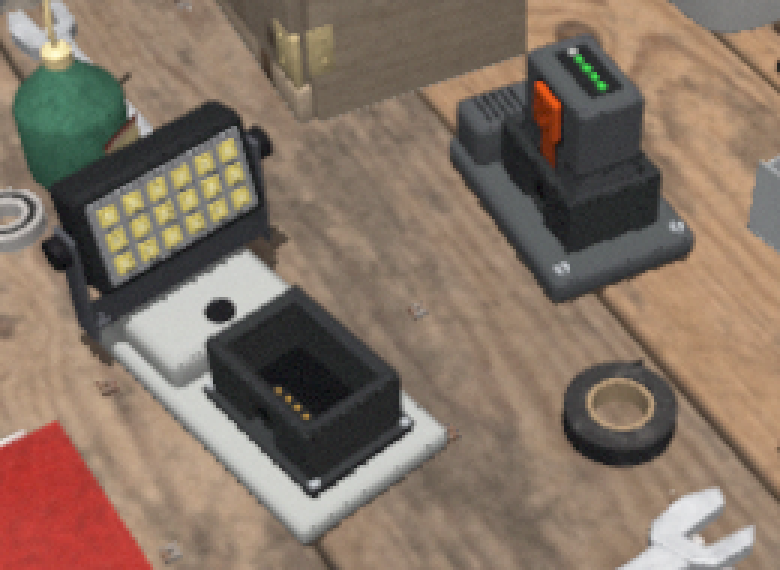

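```bash
python3 - <<'E'
from h import *
i=bot.camera_info('wrist');print(i['vfov'],np.round(i['tool_from_camera'],3))
hz=np.load('pics/hz.npy')
print(hz[400:550:20,700], hz[150:320:8,490].round(3), hz[60:108:4,500].round(3))
W,p=cloud('wrist','wrist0');print(np.nanmax(W[...,2][:360,:380]), W[330,50],W[100,370])
W,p=cloud('scene','scene0');m=(W[...,0]>.6)&(W[...,1]>.1)&(W[...,1]<.35);print(np.nanmax(W[...,2][m]))
E
```

```text
67.81715789687323 [[-0.001 -0.947 -0.323  0.083]
 [ 1.    -0.    -0.001 -0.001]
 [ 0.    -0.323  0.947 -0.174]
 [ 0.     0.     0.     1.   ]]
[ 0.20105812  0.19955779 -1.          0.20015034  0.20176416  0.20134078
  0.2010176   0.20180416] [ 0.002  0.001  0.002  0.001 -1.     0.051  0.052  0.05   0.051  0.021
  0.02   0.02   0.021  0.022  0.018  0.018  0.014  0.002  0.     0.001
 -1.     0.001] [-1.    -1.    -1.    -1.    -1.    -1.    -1.    -1.    -1.     0.023
  0.029  0.126]
0.27966234497881204 [ 0.34622209 -0.02942502  0.19984113] [0.52145326 0.09126927 0.20050097]
0.35263412190446947
```

move_arm([
  [[0,0,4,0,0,8.5,1],[0,1,4,0,0,8.5,1],[0,4,2,0,0,8.5,1],[0,4,0,0,0,8.5,1],[0,4,0,0,0,8.5,1]],
])

```text
clock: 1.45
eef_pos: [0.4976, 0.1292, 0.303]
tool_rot: [0.398, 0.917, -0.003, 0.001]
ft_force: [1.6, -0.5, -0.2]
grip_width: 0.0854
```

move_arm([
  [[2,3,1,0,0,8.5,1],[2,3,0,0,0,8.5,1],[1,2,0,0,0,8.5,1],[1,2,0,0,0,8.5,1],[0,0,0,0,0,8.5,1]],
])

```text
clock: 1.95
eef_pos: [0.558, 0.2391, 0.3131]
tool_rot: [0.033, 0.999, -0.002, 0.002]
ft_force: [-0.1, 0.3, -0.5]
grip_width: 0.0856
```

```bash
python3 - <<'E'
from h import *
snap('wrist','w1')
for t in ['pack_center','tab_face','charger','lamp']:
        r=bot.find_in('wrist',t); print(t,[(np.round(x['at'],4).tolist(),round(x['confidence'],2)) for x in r[:2]])
o=bot.get_obs();print(o['clock'],o['eef_pos'],o['tool_rot'],o['joint_pos'])
E
```

```text
pack_center [([0.5785, 0.2155, 0.1159], 0.95), ([0.5805, 0.237, 0.1114], 0.29)]
tab_face [([0.5767, 0.2363, 0.112], 0.61)]
charger [([0.5753, 0.2188, 0.0223], 0.66)]
lamp [([0.5792, 0.4326, 0.0409], 0.8)]
2.2 [0.55719218 0.23597514 0.31482151] [ 0.03858054  0.99925077 -0.00192623  0.0023919 ] [ 0.4036597   0.45838677  0.61082155  1.72055628 -0.00552916  0.48083289]
```

View pics/w1.png

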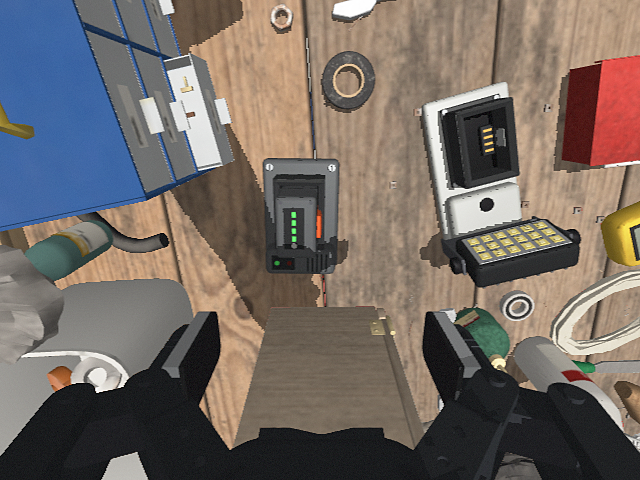

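```bash
python3 - <<'E'
from h import *
W,p=cloud('wrist','w1')
X,Y,Z=W[...,0],W[...,1],W[...,2]
def rect(m,name):
    m=m.astype(np.uint8); n,l,s,c=cv2.connectedComponentsWithStats(m); k=1+np.argmax(s[1:,4]); q=W[l==k]
    r=cv2.minAreaRect((q[:,:2]*1000).astype(np.float32)); print(name,len(q),'c',np.round(r[0],1),'size',np.round(r[1],1),'ang',round(r[2],2),'z',np.nanmedian(q[:,2]).round(4), 'bb px',s[k])
near=lambda x,y,r:np.hypot(X-x,Y-y)<r
rect(near(.585,.213,.07)&(Z>.110)&(Z<.13),'packtop')
rect(near(.585,.213,.10)&(Z>.005)&(Z<.13),'charger all')
rect(near(.585,.213,.10)&(Z>.012)&(Z<.03),'charger base')
rect(near(.585,.213,.07)&(Z>.055)&(Z<.07),'charger rim')
rect(near(.513,.43,.07)&(Z>.05)&(Z<.11),'lamp rim')
rect((Y>.33)&(Y<.54)&(X>.4)&(X<.72)&(Z>.008)&(Z<.035),'lamp base')
q=near(.513,.43,.07)&(Z>.05); print(np.percentile(Z[q],[50,80,90,95,99]))
for x0 in np.arange(.47,.57,.01):
    m=(abs(X-x0)<.002)&(abs(Y-.43)<.01); print(round(x0,3),np.nanmedian(Z[m]).round(4) if m.any() else None,end=' ')
# orange
pp=p.astype(int); o=(pp[...,0]>180)&(pp[...,1]<110)&(pp[...,2]<80)&near(.585,.213,.08); q=W[o];print('orange',np.nanmean(q,0),np.nanmin(q,0),np.nanmax(q,0))
s=cv2.imread('pics/w1.png'); cv2.imwrite('pics/w1c.png',cv2.resize(np.hstack([s[60:300,230:400],s[60:300,400:600]]),None,fx=2.1,fy=2.1,interpolation=3))
E
```

```text
packtop 2629 c [583.1 211.5] size [49.8 69.1] ang 85.65 z 0.1194 bb px [ 276  195   46   63 2629]
charger all 8447 c [593.4 208.9] size [100.  146.1] ang 85.62 z 0.0552 bb px [ 263  158   77  116 8447]
charger base 2888 c [593.2 208.9] size [100.  145.6] ang 85.61 z 0.0221 bb px [ 263  158   77  107 2888]
charger rim 947 c [583.3 209.6] size [62.3 88.3] ang 85.62 z 0.0645 bb px [273 178  53  72 947]
lamp rim 2637 c [514.3 431.7] size [88.9 63.7] ang 11.64 z 0.0664 bb px [ 451   97   70   92 2637]
lamp base 4197 c [544.8 435.5] size [187.5 109.1] ang 8.01 z 0.0187 bb px [ 422   82   95  159 4197]
[0.06641204 0.06855924 0.06929435 0.06977358 0.07068645]
0.47 0.0604 0.48 0.0306 0.49 0.0298 0.5 0.0303 0.51 0.0302 0.52 0.0299 0.53 0.0299 0.54 0.0293 0.55 0.0467 0.56 0.0679 orange [0.58540265 0.23350124 0.11245078] [0.57312353 0.23103921 0.10975282] [0.59696663 0.23594363 0.11370699]
```

View pics/w1c.png

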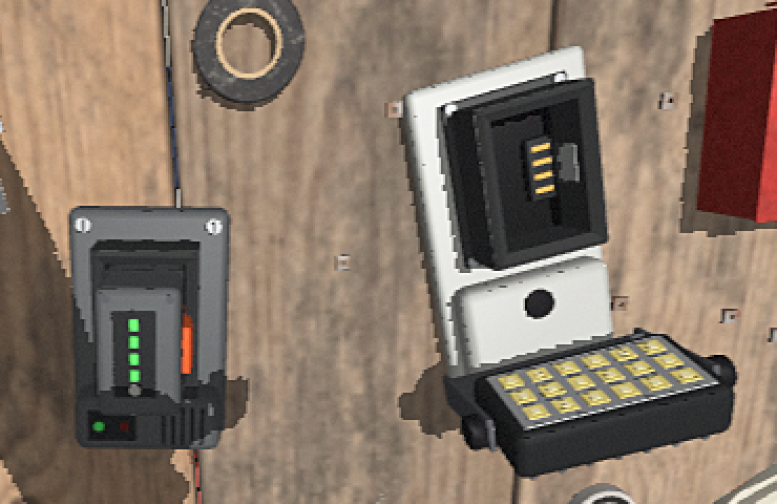

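move_arm([
  [[0.6,-0.7,-3,0,0,0,1],[0.7,-0.7,-3,0,0,0,1],[0.7,-0.7,-3,0,0,0,1],[0.6,-0.5,-1.5,0,0,0,1],[0,0,0,0,0,0,1]],
])

```text
clock: 2.7
eef_pos: [0.5836, 0.2061, 0.2105]
tool_rot: [0.046, 0.999, -0.0, 0.006]
ft_force: [-0.8, -0.1, 0.6]
grip_width: 0.0855
```

```bash
cat > m.py <<'E'
from h import *
import sys
snap('wrist',sys.argv[1])
W,p=cloud('wrist',sys.argv[1])
X,Y,Z=W[...,0],W[...,1],W[...,2]
def rect(m,name):
    m=m.astype(np.uint8); n,l,s,c=cv2.connectedComponentsWithStats(m)
    if n<2: return
    k=1+np.argmax(s[1:,4]); q=W[l==k]
    r=cv2.minAreaRect((q[:,:2]*1000).astype(np.float32)); print(name,len(q),'c',np.round(r[0],1),'size',np.round(r[1],1),'ang',round(r[2],2),'z',np.nanmedian(q[:,2]).round(4))
near=lambda x,y,r:np.hypot(X-x,Y-y)<r
if len(sys.argv)<3:
    rect(near(.585,.213,.07)&(Z>.110)&(Z<.13),'packtop')
    rect(near(.585,.213,.07)&(Z>.116)&(Z<.13),'packtop2')
    rect(near(.585,.213,.10)&(Z>.005)&(Z<.13),'charger all')
    rect(near(.585,.213,.07)&(Z>.055)&(Z<.07),'charger rim')
o=bot.get_obs();print(o['clock'],np.round(o['eef_pos'],4),o['tool_rot'].round(4),R.from_quat(o['tool_rot']).as_matrix()[:,0].round(3),R.from_quat(o['tool_rot']).as_matrix()[:,2].round(4),o['ft_force'].round(2))
E
python3 m.py w2
```

```text
packtop 4949 c [583.3 211.3] size [49.8 69.4] ang 86.34 z 0.1195
packtop2 4580 c [583.3 209.2] size [43.5 69.3] ang 86.02 z 0.1196
charger all 13963 c [593.5 208.8] size [100.3 145.8] ang 85.62 z 0.0571
charger rim 1523 c [583.5 209.4] size [62.1 88.3] ang 85.58 z 0.0648
2.75 [0.5837 0.2066 0.2117] [0.0455 0.9989 0.     0.0064] [-0.996  0.091 -0.013] [ 1.270e-02 -5.000e-04 -9.999e-01] [-1.22 -0.38 -0.38]
```

View pics/w2.png

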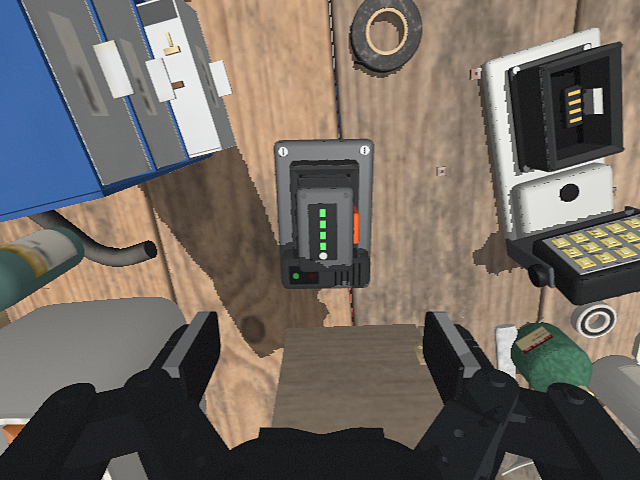

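move_arm([
  [[0,0.15,-2,0,0.4,0.4,1],[0,0.15,-3,0,0.4,0.4,1],[0,0,-2.5,0,0,0,1],[0,0,-1.5,0,0,0,1],[0,0,0,0,0,0,1]],
])

```text
clock: 3.25
eef_pos: [0.5871, 0.2112, 0.1299]
tool_rot: [0.041, 0.999, 0.003, 0.006]
ft_force: [-0.9, -0.6, 0.1]
grip_width: 0.0856
```

```bash
python3 m.py w3
```

```text
packtop 9133 c [583.3 211.2] size [49.8 69.4] ang 85.77 z 0.1195
packtop2 8448 c [583.1 209.1] size [43.5 69.4] ang 85.87 z 0.1196
charger all 22249 c [593.8 208.6] size [100.2 146.3] ang 85.64 z 0.0651
charger rim 2355 c [583.  209.3] size [62.3 87.4] ang 85.75 z 0.0646
3.3 [0.5879 0.2115 0.1314] [0.0414 0.9991 0.0038 0.0076] [-0.996  0.083 -0.015] [ 0.0154  0.0069 -0.9999] [-0.1   0.02  0.31]
```

View pics/w3.png

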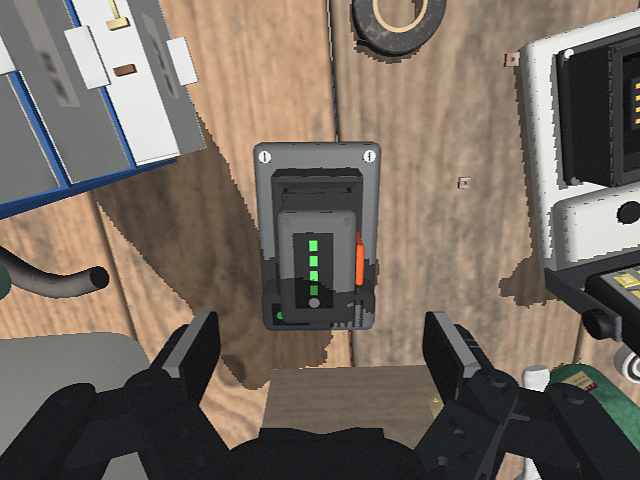

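move_arm([
  [[-0.4,-0.2,-1.2,-0.4,0.9,0,1],[-0.1,0,-1.5,0,0,0,1],[0,0,-1.2,0,0,0,1],[0,0,-0.7,0,0,0,1],[0,0,0,0,0,0,1]],
])

```text
clock: 3.8
eef_pos: [0.5862, 0.211, 0.09]
tool_rot: [0.042, 0.999, 0.002, 0.004]
ft_force: [-0.4, 0.5, 0.4]
grip_width: 0.085
```

```bash
python3 m.py w4
```

```text
packtop 13366 c [583.6 211.1] size [49.8 70.4] ang 85.67 z 0.1195
packtop2 12304 c [583.6 209. ] size [43.6 70.1] ang 85.55 z 0.1196
charger all 29586 c [593.6 208.5] size [100.4 145.9] ang 85.62 z 0.0823
charger rim 3006 c [561.2 210.8] size [62.3 44. ] ang 85.37 z 0.0644
3.85 [0.5866 0.2111 0.0905] [0.0419 0.9991 0.0019 0.0047] [-0.996  0.084 -0.009] [ 0.0095  0.0035 -0.9999] [ 0.25 -0.62  0.04]
```

move_arm([
  [[-0.2,-0.1,-0.5,-0.2,0.5,0.4,1],[-0.1,-0.1,-0.5,0,0,0,1],[-0.05,0,-0.2,0,0,0,1],[0,0,0,0,0,0,1],[0,0,0,0,0,0,1]],
])

```text
clock: 4.35
eef_pos: [0.5838, 0.2092, 0.0791]
tool_rot: [0.038, 0.999, 0.0, 0.001]
ft_force: [0.6, 0.6, -0.6]
grip_width: 0.0853
```

```bash
python3 m.py w5
```

```text
packtop 14896 c [583.  211.1] size [49.9 69.4] ang 85.66 z 0.1195
packtop2 13679 c [583.1 209. ] size [43.6 69. ] ang 85.73 z 0.1196
charger all 32393 c [593.5 208.4] size [100.3 145.9] ang 85.62 z 0.0904
charger rim 3341 c [567.9 210.4] size [62.3 57.3] ang 85.55 z 0.0644
4.4 [0.5838 0.2093 0.0791] [3.820e-02 9.993e-01 3.000e-04 1.200e-03] [-0.997  0.076 -0.002] [ 2.4e-03  5.0e-04 -1.0e+00] [0.03 0.91 1.17]
```

View pics/w5.png

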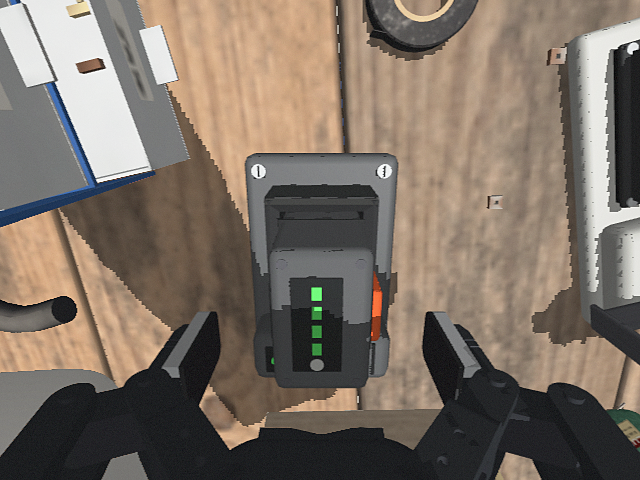

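move_arm([
  [[0,0,0,0,0,0,0.8],[0,0,0,0,0,0,0.7],[0,0,0,0,0,0,0.62],[0,0,0,0,0,0,0.6],[0,0,0,0,0,0,0.6]],
])

```text
clock: 4.9
eef_pos: [0.5843, 0.2095, 0.0798]
tool_rot: [0.038, 0.999, 0.001, 0.002]
ft_force: [0.4, 0.3, 0.0]
grip_width: 0.0512
```

```bash
python3 m.py w6
```

```text
packtop 15443 c [583.9 217.2] size [62.3 70.2] ang 85.61 z 0.1195
packtop2 13604 c [583.2 209. ] size [43.5 70.2] ang 85.8 z 0.1196
charger all 32489 c [593.4 208.5] size [100.2 145.8] ang 85.65 z 0.1087
charger rim 3322 c [563.7 210.7] size [62.4 49.1] ang 85.88 z 0.0644
4.95 [0.5843 0.2095 0.0798] [3.820e-02 9.993e-01 5.000e-04 1.800e-03] [-0.997  0.076 -0.004] [ 3.6e-03  9.0e-04 -1.0e+00] [ 0.17 -0.48 -0.28]
```

View pics/w6.png

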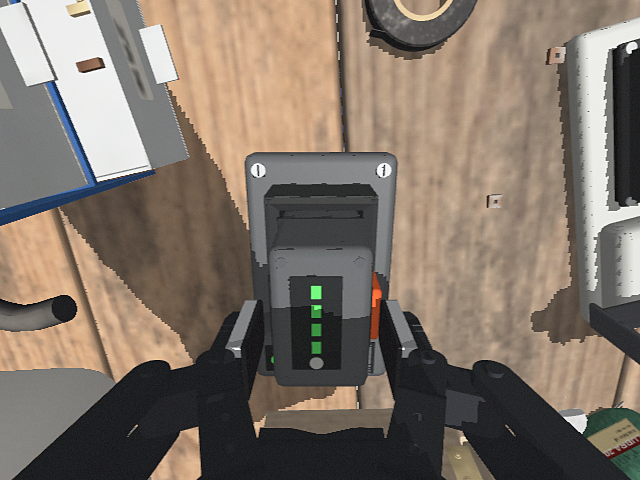

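move_arm([
  [[-0.05,-0.05,-0.25,0,0.2,0,0.6],[0,0,0,0,0,0,0.57],[0,0,0,0,0,0,0.55],[0,0,0,0,0,0,0.54],[0,0,0,0,0,0,0.53]],
])

```text
clock: 5.45
eef_pos: [0.5848, 0.2097, 0.0791]
tool_rot: [0.038, 0.999, 0.001, 0.001]
ft_force: [-0.7, -0.1, 2.1]
grip_width: 0.0453
```

```bash
python3 m.py w7
```

```text
packtop 16131 c [583.4 209.4] size [72.4 70. ] ang 85.94 z 0.1195
packtop2 14453 c [582.9 201.9] size [57.4 69.8] ang 85.94 z 0.1196
charger all 31700 c [593.9 208.6] size [100.4 146.5] ang 85.68 z 0.1126
charger rim 3322 c [561.6 210.7] size [62.4 44.4] ang 85.45 z 0.0644
5.5 [0.5848 0.2097 0.0791] [0.038  0.9993 0.0015 0.0014] [-0.997  0.076 -0.003] [ 0.0028  0.0028 -1.    ] [-0.01 -0.26  3.36]
```

View pics/w7.png

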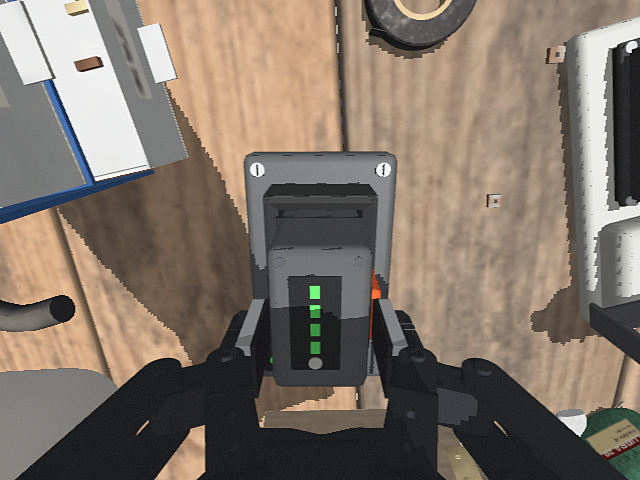

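move_arm([
  [[0,0,0,0,0,0,0.525],[0,0,0,0,0,0,0.52],[0,0,0,0,0,0,0.515],[0,0,0,0,0,0,0.51],[0,0,0,0,0,0,0.505]],
])

```text
clock: 6.0
eef_pos: [0.5849, 0.2094, 0.0794]
tool_rot: [0.038, 0.999, 0.001, 0.001]
ft_force: [-0.4, 0.4, 3.7]
grip_width: 0.0434
```

```bash
python3 m.py w8
```

```text
packtop 15864 c [583.2 208.9] size [71.  69.9] ang 85.16 z 0.1196
packtop2 15056 c [583.3 209. ] size [71.  69.5] ang 86.05 z 0.1196
charger all 31315 c [593.4 208.4] size [100.3 145.6] ang 85.57 z 0.1121
charger rim 3354 c [569.7 210.3] size [62.4 60.8] ang 85.6 z 0.0644
6.05 [0.5848 0.2094 0.0794] [0.0382 0.9993 0.0013 0.0015] [-0.997  0.076 -0.003] [ 0.003   0.0025 -1.    ] [-0.57 -0.55  3.68]
```

View pics/w8.png

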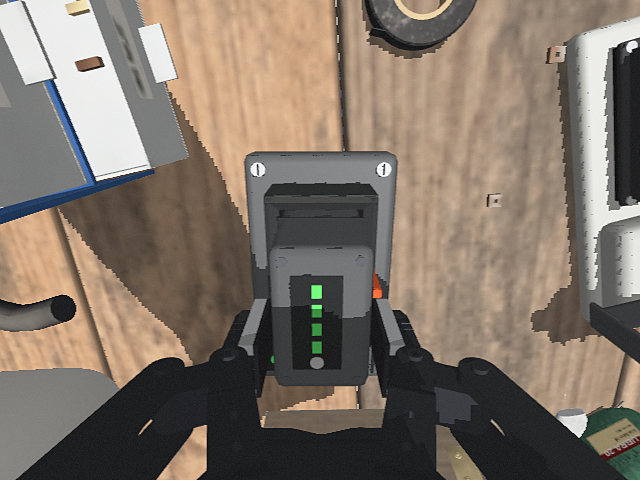

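move_arm([
  [[0,0,0,0,0,0,0.5],[0,0,0,0,0,0,0.495],[0,0,0,0,0,0,0.495],[0,0,0,0,0,0,0.495],[0,0,0,0,0,0,0.495]],
])

```text
clock: 6.55
eef_pos: [0.5848, 0.2094, 0.0795]
tool_rot: [0.038, 0.999, 0.001, 0.002]
ft_force: [-1.2, -0.7, 3.5]
grip_width: 0.0428
```

move_arm([
  [[0,0,0,0,0,0,0.49],[0,0,0,0,0,0,0.485],[0,0,0,0,0,0,0.48],[0,0,0,0,0,0,0.48],[0,0,0,0,0,0,0.48]],
])

```text
clock: 7.05
eef_pos: [0.5848, 0.2094, 0.0797]
tool_rot: [0.038, 0.999, 0.001, 0.002]
ft_force: [-0.2, -0.3, 3.7]
grip_width: 0.0424
```

```bash
python3 m.py w9
```

```text
packtop 15675 c [583.4 209.2] size [69.4 70. ] ang 85.73 z 0.1196
packtop2 14914 c [583.5 209.2] size [69.3 69.7] ang 86.47 z 0.1196
charger all 31021 c [593.4 208.5] size [100.4 145.6] ang 85.69 z 0.1118
charger rim 3349 c [569.8 210.2] size [62.4 61.2] ang 85.63 z 0.0644
7.1 [0.5849 0.2094 0.0797] [0.0382 0.9993 0.0013 0.0016] [-0.997  0.076 -0.003] [ 0.0034  0.0025 -1.    ] [-1.41  0.15  3.46]
```

View pics/w9.png

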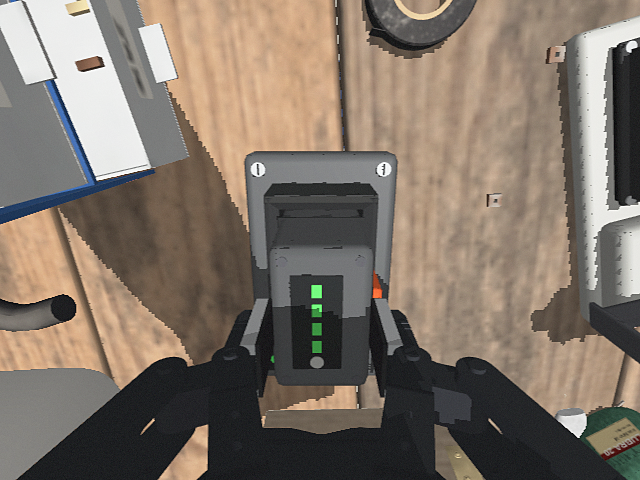

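```bash
python3 - <<'E'
from h import *
a=[cv2.resize(cv2.imread(f'pics/{n}.png')[250:350,330:410],None,fx=4,fy=5.5,interpolation=3)[:,:] for n in('w5','w9')]
cv2.imwrite('pics/cmp.png',np.hstack(a))
for n in ('w5','w9'):
    W,p=cloud('wrist',n); pp=p.astype(int); o=(pp[...,0]>130)&(pp[...,1]<pp[...,0]*.55)&(pp[...,2]<pp[...,0]*.45); o[:, :350]=0;o[:,400:]=0
    q=W[o]; 
    c=np.array([.5834,.2091]); a=np.radians(-4.38); ex=np.array([np.cos(a),np.sin(a)]);ey=np.array([-ex[1],ex[0]])
    L=np.c_[(q[:,:2]-c)@ex,(q[:,:2]-c)@ey,q[:,2]]; print(n,len(L),np.percentile(L,[0,5,50,95,100],axis=0).round(4).tolist())
E
```

```text
w5 468 [[nan, nan, nan], [nan, nan, nan], [nan, nan, nan], [nan, nan, nan], [nan, nan, nan]]
w9 157 [[-0.018, 0.0218, 0.091], [-0.013, 0.0224, 0.0979], [-0.0119, 0.0247, 0.1111], [-0.0086, 0.0262, 0.1141], [-0.008, 0.0265, 0.1159]]
```

View pics/cmp.png

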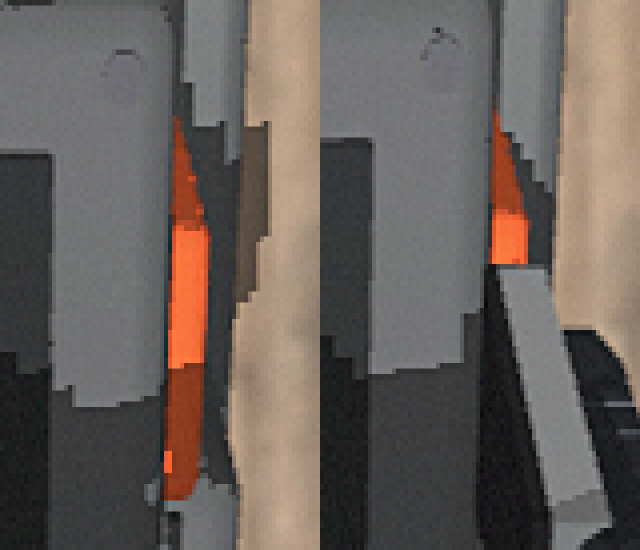

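```bash
python3 - <<'E'
from h import *
c=np.array([.5834,.2091]); a=np.radians(-4.38); ex=np.array([np.cos(a),np.sin(a)]);ey=np.array([-ex[1],ex[0]])
for n in ('w5','w6','w7','w8','w9'):
    W,p=cloud('wrist',n); pp=p.astype(int); 
    L=np.concatenate([((W[...,:2]-[*c])@np.c_[ex,ey]),W[...,2:]],-1)
    o=(pp[...,0]>130)&(pp[...,1]<pp[...,0]*.55)&(pp[...,2]<pp[...,0]*.45)&(L[...,0]>-.014)&(L[...,0]<-.009)&(L[...,1]>.015)&(L[...,1]<.04)
    q=L[o]; print(n,len(q),np.nanpercentile(q,[5,50,95],axis=0).round(4).tolist())
    f=(L[...,0]>-.012)&(L[...,0]<.015)&(L[...,2]>.08)&(L[...,2]<.16)&(abs(L[...,1])<.05)&~((pp.max(-1)>110)&(pp[...,0]>pp[...,2]*1.5))
    # profile near local x = -0.005..0.005 : z max per y bin
    for xb in (0.0,):
        m=(abs(L[...,0]-xb)<.003)&(abs(L[...,1])<.05); 
        q=L[m]; b=np.round(q[:,1]*500).astype(int)
        print({int(k)*2:(round(float(np.nanmin(q[b==k,2]))*1000),round(float(np.nanmax(q[b==k,2]))*1000)) for k in np.unique(b) if abs(k)>8})
E
```

```text
w5 145 [[-0.0128, 0.0222, 0.0973], [-0.012, 0.0245, 0.1112], [-0.0094, 0.0261, 0.1143]]
{-50: (17, 18), -48: (18, 22), -46: (20, 23), -44: (21, 187), -42: (21, 189), -40: (22, 190), -38: (21, 191), -30: (63, 65), -24: (110, 110), -22: (110, 118), -20: (117, 120), -18: (118, 120), 18: (118, 121), 20: (117, 120), 22: (112, 117), 24: (111, 114), 26: (110, 113), 28: (109, 109), 30: (63, 65), 38: (21, 191), 40: (21, 190), 42: (20, 188), 44: (21, 162), 46: (20, 23), 48: (19, 22), 50: (18, 19)}
w6 154 [[-0.0129, 0.0221, 0.0977], [-0.0121, 0.0245, 0.1109], [-0.0094, 0.0261, 0.1146]]
{-50: (17, 190), -48: (19, 187), -46: (20, 171), -44: (21, 170), -42: (21, 170), -40: (21, 169), -38: (22, 168), -30: (64, 66), -28: (151, 156), -26: (114, 154), -22: (110, 118), -20: (117, 119), -18: (118, 120), 18: (118, 121), 20: (117, 119), 22: (112, 117), 24: (111, 113), 26: (111, 156), 28: (150, 156), 30: (64, 65), 32: (62, 62), 38: (22, 168), 40: (21, 169), 42: (21, 170), 44: (21, 170), 46: (21, 172), 48: (19, 187), 50: (17, 191)}
w7 148 [[-0.0128, 0.0223, 0.0981], [-0.0121, 0.0244, 0.111], [-0.0095, 0.025
[... 782 characters left out ...]
151), 24: (149, 155), 30: (63, 64), 32: (63, 64), 34: (166, 166), 36: (164, 167), 38: (22, 168), 40: (21, 169), 42: (22, 170), 44: (21, 170), 46: (21, 187), 48: (20, 192), 50: (16, 192)}
w9 139 [[-0.0129, 0.0225, 0.0975], [-0.012, 0.0247, 0.1106], [-0.0096, 0.0261, 0.1138]]
{-50: (16, 192), -48: (18, 192), -46: (20, 187), -44: (21, 170), -42: (21, 169), -40: (22, 169), -38: (21, 169), -36: (165, 167), -34: (165, 167), -30: (64, 66), -22: (117, 155), -20: (117, 146), -18: (118, 121), 18: (117, 120), 20: (117, 151), 22: (116, 155), 30: (64, 65), 32: (63, 64), 34: (166, 167), 36: (165, 168), 38: (21, 168), 40: (21, 169), 42: (21, 171), 44: (22, 171), 46: (21, 188), 48: (19, 192), 50: (17, 192)}
```

```bash
python3 - <<'E'
from h import *
c=np.array([.5834,.2091]); a=np.radians(-4.38); ex=np.array([np.cos(a),np.sin(a)]);ey=np.array([-ex[1],ex[0]])
for n in ('w5','w9'):
    W,p=cloud('wrist',n)
    L=np.concatenate([((W[...,:2]-[*c])@np.c_[ex,ey]),W[...,2:]],-1)
    for v in range(290,400,10):
        print(n,v,[(u,*(L[v,u]*1000).round().tolist()) for u in (range(170,220,12) if n=='w5' else range(235,275,8))])
E
```

```text
w5 290 [(170, 43.0, -118.0, 1.0), (182, 43.0, -109.0, 0.0), (194, 43.0, -100.0, 1.0), (206, 43.0, -91.0, -0.0), (218, 43.0, -81.0, 1.0)]
w5 300 [(170, 52.0, -120.0, 0.0), (182, 51.0, -110.0, 1.0), (194, 52.0, -101.0, 0.0), (206, 52.0, -91.0, 1.0), (218, 52.0, -82.0, -0.0)]
w5 310 [(170, 60.0, -121.0, 1.0), (182, 60.0, -111.0, 1.0), (194, 61.0, -102.0, 0.0), (206, 60.0, -92.0, 1.0), (218, 61.0, -83.0, 1.0)]
w5 320 [(170, 70.0, -123.0, -0.0), (182, 71.0, -113.0, -1.0), (194, -11.0, -49.0, 134.0), (206, -12.0, -44.0, 134.0), (218, -6.0, -43.0, 125.0)]
w5 330 [(170, 79.0, -123.0, 1.0), (182, -7.0, -54.0, 134.0), (194, -11.0, -46.0, 141.0), (206, -10.0, -43.0, 138.0), (218, -1.0, -43.0, 125.0)]
w5 340 [(170, -7.0, -56.0, 140.0), (182, -12.0, -48.0, 148.0), (194, -12.0, -44.0, 147.0), (206, -7.0, -43.0, 140.0), (218, 2.0, -43.0, 128.0)]
w5 350 [(170, -8.0, -53.0, 147.0), (182, -11.0, -47.0, 152.0), (194, -10.0, -43.0, 150.0), (206, -2.0, -43.0, 140.0), (218, 6.0, -43.0, 128.0)]
w5 360 [(170, -12.0, -48.0, 158.0), (182, -12.0, -44.0, 158.0), (194, -7.0, -43.0, 152.0), (206, 1.0, -43.0, 141.
[... 1327 characters left out ...]
-28.0, 156.0), (243, -11.0, -26.0, 154.0), (251, -8.0, -24.0, 150.0), (259, -8.0, -21.0, 150.0), (267, 1.0, -21.0, 137.0)]
w9 360 [(235, -12.0, -27.0, 160.0), (243, -11.0, -25.0, 159.0), (251, -12.0, -22.0, 160.0), (259, -5.0, -22.0, 150.0), (267, 6.0, -21.0, 137.0)]
w9 370 [(235, -12.0, -26.0, 165.0), (243, -12.0, -24.0, 164.0), (251, -11.0, -21.0, 164.0), (259, 0.0, -22.0, 150.0), (267, 9.0, -21.0, 139.0)]
w9 380 [(235, -12.0, -25.0, 169.0), (243, -12.0, -23.0, 169.0), (251, -12.0, -21.0, 169.0), (259, 4.0, -22.0, 150.0), (267, 131.0, -47.0, -0.0)]
w9 390 [(235, -16.0, -23.0, 178.0), (243, -18.0, -20.0, 180.0), (251, -17.0, -18.0, 179.0), (259, 9.0, -22.0, 150.0), (267, 140.0, -47.0, 1.0)]
```

```bash
python3 - <<'E'
from h import *
snap('scene','s9'); snap('side','d9')
s=cv2.imread('pics/s9.png')[60:240,260:460]; t=cv2.imread('pics/d9.png')[150:330,330:530]
cv2.imwrite('pics/sd9.png',cv2.resize(np.hstack([s,t]),None,fx=2,fy=3,interpolation=3))
E
```

```text
(no output)
```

View pics/sd9.png

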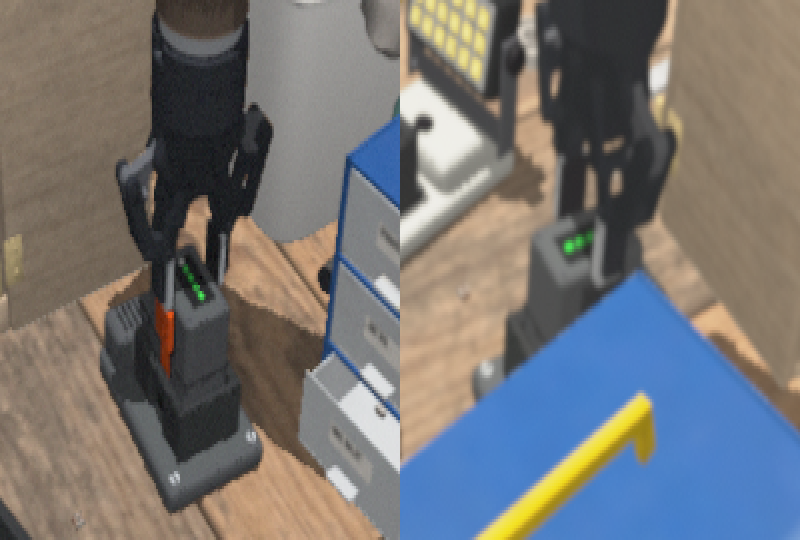

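move_arm([
  [[0,0,0,0,0,0,0.72],[0,0,0,0,0,0,0.72],[0,0,0,0,0,0,0.72],[0,0,-0.5,0,0,0,0.72],[0,0,-0.8,0,0,0,0.72]],
])

```text
clock: 7.7
eef_pos: [0.5846, 0.2092, 0.0644]
tool_rot: [0.038, 0.999, 0.001, 0.001]
ft_force: [0.2, -0.5, 0.7]
grip_width: 0.0615
```

```bash
python3 m.py w10
```

```text
packtop 17796 c [583.5 211.1] size [49.9 70.2] ang 85.73 z 0.1195
packtop2 16347 c [583.3 209.1] size [43.5 70.1] ang 85.58 z 0.1196
charger all 40976 c [593.5 208.4] size [100.2 145.7] ang 85.62 z 0.1114
charger rim 3835 c [556.6 211.2] size [62.4 34.8] ang 85.52 z 0.0644
7.75 [0.5834 0.2088 0.0625] [ 3.820e-02  9.993e-01  3.000e-04 -5.000e-04] [-0.997  0.076  0.001] [-1.e-03  7.e-04 -1.e+00] [-0.69  0.4  -0.77]
```

View pics/w10.png

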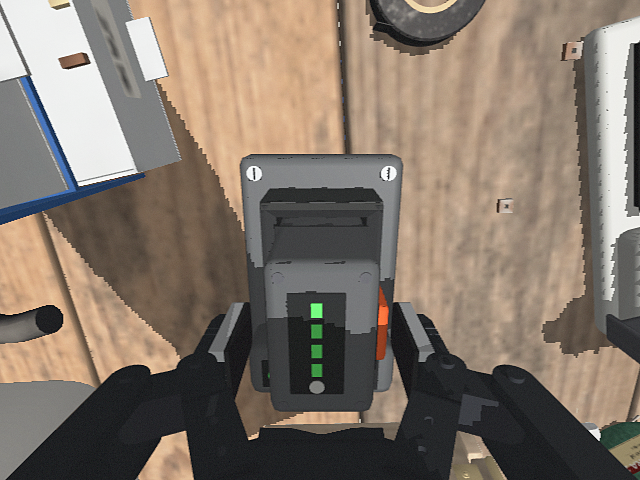

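move_arm([
  [[0,0.03,-0.6,0,0,0,0.72],[0,0,-0.6,0,0,0,0.7],[0,0,-0.4,0,0,0,0.65],[0,0,-0.2,0,0,0,0.62],[0,0,0,0,0,0,0.62]],
])

```text
clock: 8.25
eef_pos: [0.5825, 0.2093, 0.0411]
tool_rot: [0.038, 0.999, 0.0, -0.002]
ft_force: [0.1, 0.5, 0.6]
grip_width: 0.0528
```

```bash
python3 m.py w11; python3 - <<'E'
from h import *
c=np.array([.5834,.2091]); a=np.radians(-4.38); ex=np.array([np.cos(a),np.sin(a)]);ey=np.array([-ex[1],ex[0]])
W,p=cloud('wrist','w11')
L=np.concatenate([((W[...,:2]-[*c])@np.c_[ex,ey]),W[...,2:]],-1)
for v in range(290,360,8): print(v,[(u,*(L[v,u]*1000).round().tolist()) for u in (*range(225,265,8),*range(380,410,8))])
snap('scene','s11')
s=cv2.imread('pics/s11.png')[60:240,260:460];cv2.imwrite('pics/s11c.png',cv2.resize(s,None,fx=3.2,fy=3.2,interpolation=3))
E
```

```text
packtop 23517 c [577.2 227.3] size [82.4 56.4] ang 86.37 z 0.1193
packtop2 17499 c [575.1 208.6] size [43.1 53.7] ang 85.61 z 0.1193
charger all 52290 c [593.5 207.5] size [119.1 146.1] ang 85.31 z 0.1125
charger rim 5046 c [558.7 211. ] size [62.4 39. ] ang 85.65 z 0.0644
8.3 [0.5825 0.2092 0.0413] [ 3.800e-02  9.993e-01  2.000e-04 -1.700e-03] [-0.997  0.076  0.003] [-3.3e-03  5.0e-04 -1.0e+00] [-0.79  1.4  -0.63]
290 [(225, 22.0, -64.0, 0.0), (233, 22.0, -59.0, 0.0), (241, 13.0, -49.0, 19.0), (249, 11.0, -43.0, 22.0), (257, -34.0, -20.0, 115.0), (380, -34.0, 18.0, 114.0), (388, 11.0, 40.0, 23.0), (396, 12.0, 45.0, 22.0), (404, 22.0, 55.0, 1.0)]
298 [(225, 28.0, -65.0, 0.0), (233, 27.0, -59.0, 2.0), (241, 29.0, -54.0, -0.0), (249, 16.0, -44.0, 23.0), (257, -33.0, -20.0, 117.0), (380, -33.0, 18.0, 118.0), (388, 17.0, 40.0, 23.0), (396, 17.0, 45.0, 21.0), (404, 28.0, 55.0, 0.0)]
306 [(225, 35.0, -65.0, -0.0), (233, 34.0, -60.0, 0.0), (241, -13.0, -33.0, 85.0), (249, -13.0, -30.0, 86.0), (257, -31.0, -20.0, 118.0), (380, -31.0, 18.0, 118.0), (388, -29.0, 21.0, 116.0), (396, -13.0, 30.0
[... 817 characters left out ...]
 108.0), (241, -12.0, -29.0, 107.0), (249, -9.0, -27.0, 103.0), (257, -19.0, -21.0, 118.0), (380, -19.0, 18.0, 118.0), (388, -13.0, 23.0, 109.0), (396, -11.0, 26.0, 106.0), (404, -12.0, 29.0, 108.0)]
346 [(225, -13.0, -33.0, 113.0), (233, -12.0, -30.0, 112.0), (241, -12.0, -28.0, 112.0), (249, -7.0, -27.0, 104.0), (257, -16.0, -21.0, 118.0), (380, -16.0, 18.0, 118.0), (388, -12.0, 22.0, 112.0), (396, -11.0, 25.0, 111.0), (404, -13.0, 27.0, 113.0)]
354 [(225, -13.0, -31.0, 118.0), (233, -9.0, -30.0, 113.0), (241, -10.0, -27.0, 114.0), (249, -3.0, -27.0, 105.0), (257, -13.0, -21.0, 117.0), (380, -14.0, 18.0, 119.0), (388, -9.0, 22.0, 113.0), (396, -9.0, 25.0, 112.0), (404, -10.0, 28.0, 113.0)]
```

View pics/w11.png

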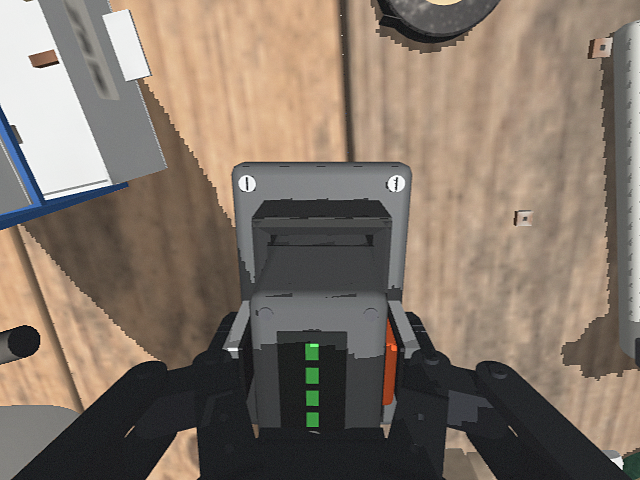

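View pics/s11c.png

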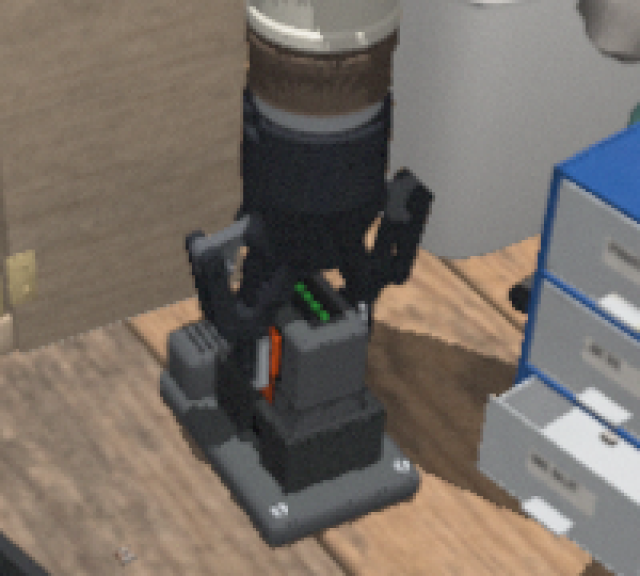

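move_arm([
  [[0,0,0,0,0,0,0.58],[0,0,0,0,0,0,0.56],[0,0,0,0,0,0,0.545],[0,0,0,0,0,0,0.53],[0,0,0,0,0,0,0.52]],
])

```text
clock: 8.85
eef_pos: [0.5829, 0.2095, 0.0434]
tool_rot: [0.038, 0.999, 0.001, -0.001]
ft_force: [-2.4, 0.2, 3.6]
grip_width: 0.0446
```

move_arm([
  [[0,0,0,0,0,0,0.51],[0,0,0,0,0,0,0.5],[0,0,0,0,0,0,0.49],[0,0,0,0,0,0,0.48],[0,0,0,0,0,0,0.48]],
])

```text
clock: 9.35
eef_pos: [0.5829, 0.2093, 0.0444]
tool_rot: [0.038, 0.999, 0.001, -0.001]
ft_force: [-1.9, -0.4, 3.7]
grip_width: 0.0435
```

```bash
python3 m.py w12
```

```text
packtop 24206 c [571.  209.4] size [78.1 76.3] ang 41.39 z 0.121
packtop2 18271 c [576.3 209.4] size [44.6 56.1] ang 85.22 z 0.1209
charger all 46708 c [592.3 207.8] size [109.  143.5] ang 85.61 z 0.1139
charger rim 4879 c [557.1 211. ] size [62.4 35.6] ang 85.59 z 0.0644
9.4 [0.5828 0.2093 0.0443] [ 3.800e-02  9.993e-01  7.000e-04 -6.000e-04] [-0.997  0.076  0.001] [-0.0012  0.0015 -1.    ] [-1.36  0.52  3.38]
```

View pics/w12.png

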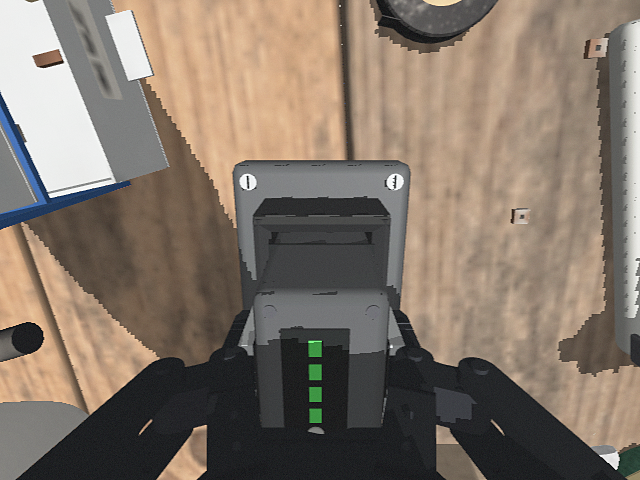

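move_arm([
  [[0,0,0.2,0,0,0,0.475],[0,0,0.2,0,0,0,0.47],[0,0,0.3,0,0,0,0.47],[0,0,0.3,0,0,0,0.47],[0,0,0.3,0,0,0,0.47]],
])

```text
clock: 9.9
eef_pos: [0.5815, 0.2083, 0.054]
tool_rot: [0.038, 0.999, -0.001, -0.003]
ft_force: [1.3, 1.1, -5.8]
grip_width: 0.0435
```

```bash
python3 m.py w13
```

```text
packtop 8037 c [575.  208.6] size [70.9 55.9] ang 85.03 z 0.126
packtop2 6788 c [575.  208.5] size [70.5 55.9] ang 85.03 z 0.1272
charger all 27087 c [592.8 208.6] size [100.3 144.6] ang 85.72 z 0.0652
charger rim 4018 c [557.8 211.1] size [62.4 37.4] ang 85.14 z 0.0645
9.95 [0.5816 0.2084 0.0546] [ 3.820e-02  9.993e-01 -6.000e-04 -2.700e-03] [-0.997  0.076  0.005] [-0.0054 -0.0011 -1.    ] [-1.21 -0.03 -4.63]
```

View pics/w13.png

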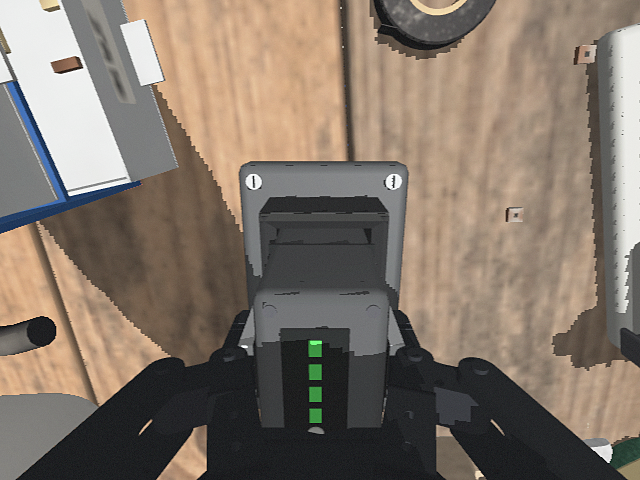

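move_arm([
  [[0.1,0.05,0.5,0,0,0,0.47],[0,0.05,0.8,0,-0.2,0,0.47],[0,0,1,0,0,0,0.47],[0,0,1,0,0,0,0.47],[0,0,1.2,0,0,0,0.47]],
])

```text
clock: 10.45
eef_pos: [0.5804, 0.2086, 0.1005]
tool_rot: [0.038, 0.999, -0.002, -0.004]
ft_force: [0.4, -0.3, -4.3]
grip_width: 0.0432
```

move_arm([
  [[0,0,1.5,0,0,0,0.47],[0,0,2,0,0,0,0.47],[0,0,2,0,0,0,0.47],[0,0,1.5,0,0,0,0.47],[0,0,0,0,0,0,0.47]],
])

```text
clock: 10.95
eef_pos: [0.5807, 0.2093, 0.181]
tool_rot: [0.038, 0.999, -0.0, -0.001]
ft_force: [1.2, 0.5, -5.1]
grip_width: 0.0429
```

```bash
python3 m.py w14 x; python3 - <<'E'
from h import *
snap('scene','s14')
s=cv2.imread('pics/s14.png')[30:300,160:460];cv2.imwrite('pics/s14c.png',cv2.resize(s,None,fx=2,fy=2,interpolation=3))
E
```

```text
11.0 [0.5802 0.2091 0.1798] [ 3.810e-02  9.993e-01 -3.000e-04 -1.500e-03] [-0.997  0.076  0.003] [-3.e-03 -6.e-04 -1.e+00] [-0.76  0.08 -4.35]
```

View pics/w14.png

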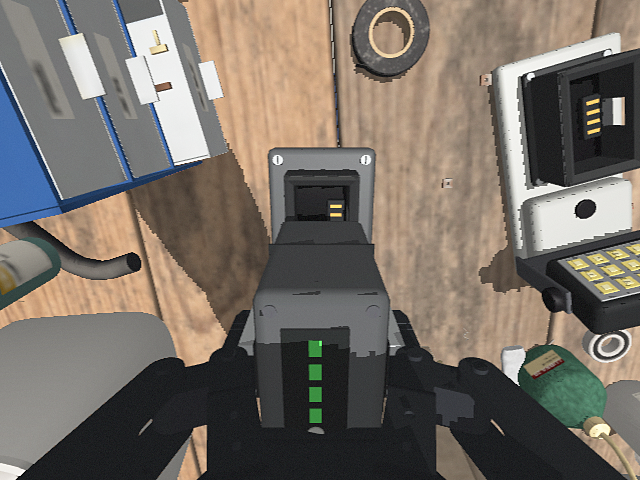

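View pics/s14c.png

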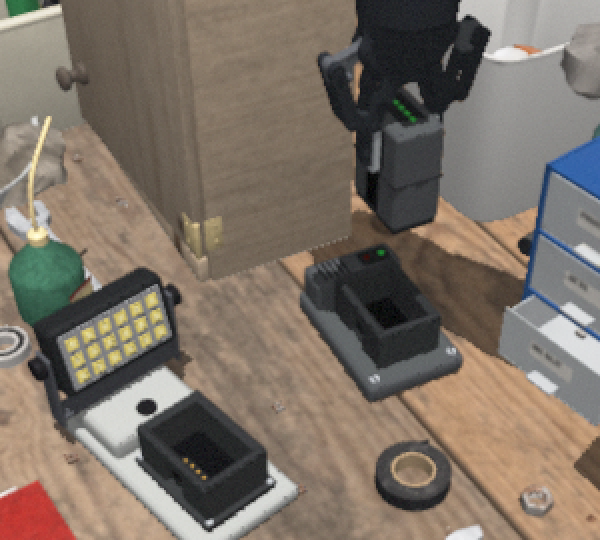

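move_arm([
  [[-1.5,2,0,0,0,3,0.47],[-2,3,0,0,0,3,0.47],[-1.5,3,0,0,0,3,0.47],[-1,3,0,0,0,3,0.47],[0,1.5,0,0,0,2,0.47]],
])

```text
clock: 11.55
eef_pos: [0.5142, 0.3321, 0.1718]
tool_rot: [-0.085, 0.996, -0.004, -0.008]
ft_force: [0.2, 0.3, -4.7]
grip_width: 0.0433
```

```bash
cat > lamp.py <<'E'
import sys
sys.argv=[sys.argv[0],sys.argv[1],'x']
exec(open('m.py').read())
for lo,hi in ((.05,.11),(.064,.11),(.066,.075)):
    rect(near(.514,.432,.062)&(Z>lo)&(Z<hi),f'lamp rim {lo}')
rect((Y>.33)&(Y<.56)&(X>.4)&(X<.60)&(Z>.010)&(Z<.11)&(near(.514,.432,.12)),'lamp+base')
q=near(.514,.432,.062)&(Z>.05)&(Z<.08); print('rim z pct',np.percentile(Z[q],[50,80,90,95,99]).round(4))
q=near(.514,.432,.012)&(Z<.05); print('floor z',np.percentile(Z[q],[5,50,95]).round(4) if q.any() else None)
E
python3 lamp.py w15
```

```text
11.6 [0.5146 0.3339 0.1714] [-0.0864  0.9962 -0.0036 -0.0075] [-0.985 -0.172  0.016] [-0.0144 -0.0085 -0.9999] [ 1.07  2.91 -4.33]
lamp rim 0.05 4574 c [514.  431.4] size [89.  63.1] ang 11.27 z 0.0664
lamp rim 0.064 3128 c [514.  431.4] size [89.  63.1] ang 11.2 z 0.0676
lamp rim 0.066 2458 c [513.9 431.5] size [88.9 62.4] ang 11.47 z 0.0681
lamp+base 15600 c [531.5 434.4] size [156.6 102.9] ang 11.43 z 0.0358
rim z pct [0.0664 0.0685 0.0692 0.0696 0.0703]
floor z [0.0286 0.0301 0.0363]
```

View pics/w15.png

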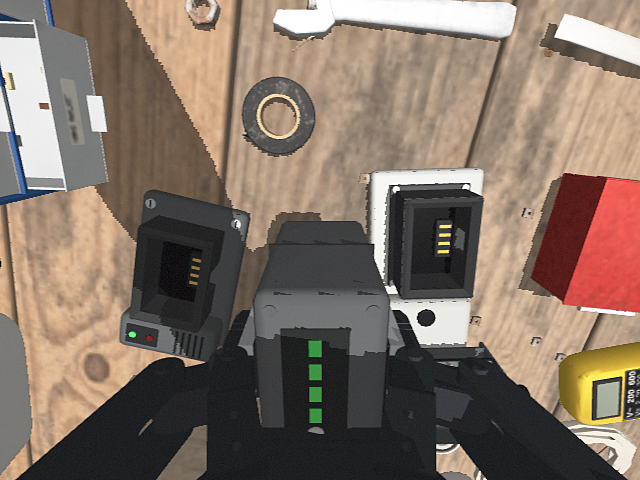

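move_arm([
  [[0,2,0,0.5,-0.8,0.5,0.47],[0,3,0,0,0,0.5,0.47],[0,2.5,0,0,0,0.5,0.47],[0,1.5,0,0,0,0,0.47],[0,0,0,0,0,0,0.47]],
])

```text
clock: 12.1
eef_pos: [0.5139, 0.4234, 0.1648]
tool_rot: [-0.099, 0.995, -0.004, -0.004]
ft_force: [-0.2, -0.6, -5.3]
grip_width: 0.0439
```

```bash
python3 lamp.py w16
```

```text
12.15 [0.5139 0.4221 0.1646] [-0.0985  0.9951 -0.0047 -0.0041] [-0.981 -0.196  0.009] [-0.0073 -0.0102 -0.9999] [ 0.15 -0.03 -4.84]
lamp rim 0.05 1946 c [495.9 427.9] size [51.8 62.3] ang 11.49 z 0.0673
lamp rim 0.064 1631 c [495.9 427.9] size [51.8 62.2] ang 11.47 z 0.0677
lamp rim 0.066 1393 c [495.9 427.8] size [51.5 62.1] ang 11.19 z 0.068
lamp+base 8662 c [513.7 431.6] size [120.6 104.2] ang 11.4 z 0.0274
rim z pct [0.0673 0.0688 0.0694 0.0698 0.0704]
floor z [0.0286 0.0299 0.0364]
```

View pics/w16.png

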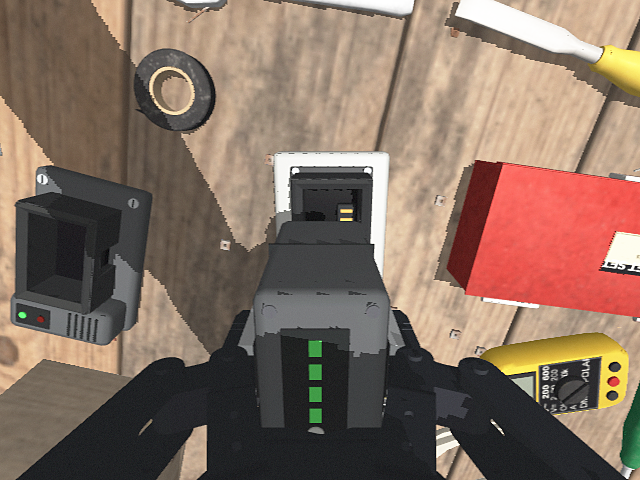

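```bash
cat > pk.py <<'E'
from h import *
import sys
n=sys.argv[1]
c=np.array([.5139,.4314]); a=np.radians(11.4); ex=np.array([np.cos(a),np.sin(a)]);ey=np.array([-ex[1],ex[0]])
W,p=cloud('wrist',n); z=np.load(f'pics/{n}.npz')
L=np.concatenate([((W[...,:2]-c)@np.c_[ex,ey]),W[...,2:]],-1)
m=np.zeros(L.shape[:2],bool); m[200:430,240:400]=1
tz=z['pos'][2]
for lo,hi in ((tz-.015,tz+.03),(tz+.03,tz+.07),(tz+.074,tz+.08)):
    q=L[m&(L[...,2]>lo)&(L[...,2]<hi)]; q=q[(abs(q[:,1])<.06)&(q[:,0]<.02)]
    if len(q)<20: continue
    print(round(lo,3),len(q),'xmin',np.percentile(q[:,0],[1,5,25]).round(4),'y',np.percentile(q[:,1],[.5,2,98,99.5]).round(4),'z',np.percentile(q[:,2],[1,50,99]).round(4))
r=cv2.minAreaRect((L[m&(L[...,2]>tz+.073)&(abs(L[...,1])<.0215)&(L[...,0]<-.005)][:,:2]*1000).astype(np.float32));print(r)
# front face line: x vs y, x vs z
q=L[m&(L[...,2]>tz-.012)&(L[...,2]<tz+.020)&(abs(L[...,1])<.02)&(L[...,0]<0)]
A=np.c_[q[:,1],q[:,2]-tz,np.ones(len(q))]; print('front plane dx/dy,dx/dz,x0',np.linalg.lstsq(A,q[:,0],rcond=None)[0].round(4),len(q))
q=L[m&(L[...,2]>tz+.0735)&(L[...,2]<tz+.082)&(abs(L[...,1])<.017)&(L[...,0]<-.005)]
if len(q)>10:
    A=np.c_[q[:,0],q[:,1],np.ones(len(q))]; print('top plane',np.linalg.lstsq(A,q[:,2],rcond=None)[0].round(4),len(q))
t=(z['pos'][:2]-c); Rm=R.from_quat(z['rot']).as_matrix(); print('TCP local',(t@ex).round(4),(t@ey).round(4),'z',tz.round(4),'yaw err deg',np.degrees(np.arctan2(-Rm[1,0],-Rm[0,0])-a).round(2),'tool z local',(Rm[:2,2]@ex).round(4),(Rm[:2,2]@ey).round(4))
E
python3 pk.py w16
```

```text
0.15 1929 xmin [-0.036  -0.0359 -0.0357] y [-0.0282 -0.0274  0.012   0.0127] z [0.159  0.1794 0.1945]
0.195 5515 xmin [-0.0359 -0.0356 -0.0353] y [-0.0401 -0.0384  0.0202  0.0235] z [0.1963 0.2197 0.2347]
0.239 17352 xmin [-0.0342 -0.0328 -0.0241] y [-0.0312 -0.0278  0.0127  0.0136] z [0.2391 0.2414 0.243 ]
((-20.371274948120117, -1.7543869018554688), (39.4873046875, 30.743473052978516), 89.99635314941406)
front plane dx/dy,dx/dz,x0 [ 0.0115  0.0079 -0.0355] 1028
top plane [ 0.0429 -0.0316  0.2422] 8187
TCP local -0.0016 -0.0078 z 0.1648 yaw err deg -0.04 tool z local -0.0083 -0.0074
```

move_arm([
  [[0,0.5,-0.5,0.6,-0.4,0,0.47],[-0.1,0.3,-1.5,0,0,0,0.47],[0,0,-1.5,0,0,0,0.47],[0,0,-0.8,0,0,0,0.47],[0,0,0,0,0,0,0.47]],
])

```text
clock: 12.65
eef_pos: [0.5139, 0.4245, 0.1179]
tool_rot: [-0.095, 0.995, -0.001, -0.001]
ft_force: [0.0, -0.3, -4.9]
grip_width: 0.0435
```

```bash
python3 lamp.py w17; python3 pk.py w17
```

```text
12.7 [0.5142 0.4246 0.1186] [-9.530e-02  9.954e-01 -9.000e-04 -3.000e-04] [-0.982 -0.19   0.001] [-5.0e-04 -1.9e-03 -1.0e+00] [-0.64 -0.72 -3.64]
lamp rim 0.05 2505 c [495.7 427.7] size [51.7 62.3] ang 11.28 z 0.0673
lamp rim 0.064 2031 c [495.9 427.8] size [51.7 62.2] ang 11.5 z 0.0678
lamp rim 0.066 1657 c [495.2 427.6] size [50.3 62.1] ang 11.35 z 0.0681
lamp+base 10332 c [513.3 431.3] size [120.  104.4] ang 11.32 z 0.0198
rim z pct [0.0673 0.0687 0.0693 0.0697 0.0704]
floor z None
0.103 1937 xmin [-0.0359 -0.0358 -0.0356] y [-0.0269 -0.026   0.0132  0.0139] z [0.112  0.1322 0.1475]
0.148 5545 xmin [-0.036  -0.0358 -0.0355] y [-0.0392 -0.0375  0.0211  0.0245] z [0.1493 0.1728 0.1877]
0.192 17298 xmin [-0.0345 -0.033  -0.0243] y [-0.0303 -0.027   0.0135  0.0146] z [0.1921 0.1944 0.196 ]
((-20.63396453857422, -1.2374134063720703), (40.54953384399414, 31.2424259185791), 89.94628143310547)
front plane dx/dy,dx/dz,x0 [ 0.0185  0.0022 -0.0354] 1087
top plane [ 0.0464 -0.0297  0.1952] 8413
TCP local -0.0014 -0.0068 z 0.1179 yaw err deg -0.45 tool z local -0.0016 -0.002
```

View pics/w17.png

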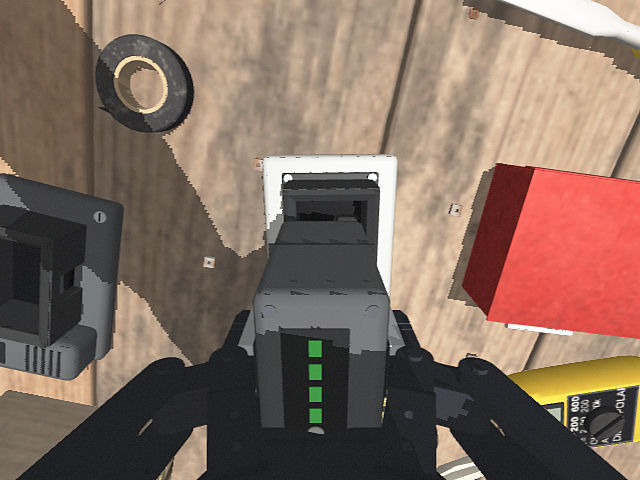

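move_arm([
  [[-0.1,0.6,-0.3,0.1,0,0.4,0.47],[0,0.3,-0.6,0,0,0.2,0.47],[0,0.1,-0.5,0,0,0,0.47],[0,0,-0.2,0,0,0,0.47],[0,0,0,0,0,0,0.47]],
])

```text
clock: 13.2
eef_pos: [0.5146, 0.4362, 0.1039]
tool_rot: [-0.101, 0.995, 0.001, 0.002]
ft_force: [0.8, -0.0, -4.7]
grip_width: 0.0432
```

```bash
python3 lamp.py w18|head -2; python3 pk.py w18
```

```text
13.25 [0.5146 0.4362 0.1041] [-0.1007  0.9949  0.0015  0.0017] [-0.98  -0.2   -0.004] [ 0.0032  0.0034 -1.    ] [-0.06  0.03 -5.  ]
lamp rim 0.05 3419 c [494.5 427.5] size [49.1 62.2] ang 11.59 z 0.0678
0.089 1940 xmin [-0.033  -0.0328 -0.0326] y [-0.0159 -0.0151  0.0241  0.025 ] z [0.0978 0.1181 0.1335]
0.134 5590 xmin [-0.0333 -0.0331 -0.0328] y [-0.0282 -0.0264  0.0321  0.0354] z [0.1352 0.1587 0.1738]
0.178 17152 xmin [-0.0318 -0.0303 -0.0215] y [-0.0195 -0.016   0.0244  0.0254] z [0.1782 0.1804 0.182 ]
((-19.209075927734375, 0.04085731506347656), (28.405193328857422, 42.925323486328125), 0.02296316623687744)
front plane dx/dy,dx/dz,x0 [-0.0096 -0.0039 -0.0324] 1156
top plane [0.0569 0.0189 0.1813] 8271
TCP local 0.0016 0.0046 z 0.1039 yaw err deg 0.16 tool z local 0.0037 0.0026
```

move_arm([
  [[-0.15,-0.5,-0.3,-0.2,0.2,-0.1,0.47],[0,0,-0.2,0,0,0,0.47],[0,0,0,0,0,0,0.47],[0,0,0,0,0,0,0.47],[0,0,0,0,0,0,0.47]],
])

```text
clock: 13.75
eef_pos: [0.5132, 0.4307, 0.0992]
tool_rot: [-0.1, 0.995, -0.0, 0.0]
ft_force: [-0.6, -1.2, -4.2]
grip_width: 0.0436
```

```bash
python3 lamp.py w19|head -2; python3 pk.py w19
```

```text
13.8 [0.5132 0.4307 0.0992] [-9.96e-02  9.95e-01 -0.00e+00  1.00e-04] [-0.98  -0.198 -0.   ] [ 1.e-04 -0.e+00 -1.e+00] [ 0.23  0.46 -4.13]
lamp rim 0.05 3513 c [485.5 425.6] size [30.9 62.2] ang 11.16 z 0.068
0.084 1947 xmin [-0.0353 -0.0352 -0.035 ] y [-0.0209 -0.0202  0.019   0.0198] z [0.0933 0.1137 0.1287]
0.129 5547 xmin [-0.0354 -0.0353 -0.035 ] y [-0.0333 -0.0314  0.0272  0.0304] z [0.1306 0.1541 0.169 ]
0.173 17281 xmin [-0.034  -0.0325 -0.0238] y [-0.0245 -0.0211  0.0194  0.0205] z [0.1734 0.1757 0.1773]
((-20.259342193603516, -0.018606185913085938), (30.515535354614258, 42.95686721801758), 0.012877264991402626)
front plane dx/dy,dx/dz,x0 [ 0.0034 -0.0008 -0.0348] 1254
top plane [ 0.0498 -0.0054  0.1767] 9040
TCP local -0.0008 -0.0006 z 0.0992 yaw err deg 0.03 tool z local -0.0 -0.0001
```

move_arm([
  [[0,0.06,-0.4,0,0,0,0.47],[0,0,-0.4,0,0,0,0.47],[0,0,-0.4,0,0,0,0.47],[0,0,-0.2,0,0,0,0.47],[0,0,0,0,0,0,0.47]],
])

```text
clock: 14.3
eef_pos: [0.5131, 0.4314, 0.0838]
tool_rot: [-0.1, 0.995, -0.0, -0.0]
ft_force: [0.2, -0.7, -4.5]
grip_width: 0.0433
```

```bash
python3 lamp.py w20|head -2; python3 pk.py w20
```

```text
14.35 [0.5132 0.4314 0.0839] [-0.0997  0.995  -0.      0.    ] [-0.98  -0.198 -0.   ] [ 0.e+00 -1.e-04 -1.e+00] [-0.23 -0.03 -3.11]
lamp rim 0.05 4780 c [487.7 426. ] size [35.4 62.5] ang 11.15 z 0.0686
0.069 2534 xmin [-0.0425 -0.0415 -0.0351] y [-0.0293 -0.0285  0.0282  0.0291] z [0.0688 0.0925 0.1133]
0.114 5563 xmin [-0.0354 -0.0352 -0.0349] y [-0.0325 -0.0307  0.0278  0.0312] z [0.1151 0.1386 0.1536]
0.158 17257 xmin [-0.0339 -0.0323 -0.0237] y [-0.0235 -0.0203  0.0202  0.0211] z [0.158  0.1603 0.1619]
((-20.244823455810547, -0.001415252685546875), (30.47618865966797, 42.99113845825195), 0.009019367396831512)
front plane dx/dy,dx/dz,x0 [-0.0008 -0.0011 -0.0348] 1251
top plane [ 0.0502 -0.003   0.1613] 9031
TCP local -0.0007 0.0002 z 0.0838 yaw err deg 0.04 tool z local -0.0001 -0.0001
```

View pics/w20.png

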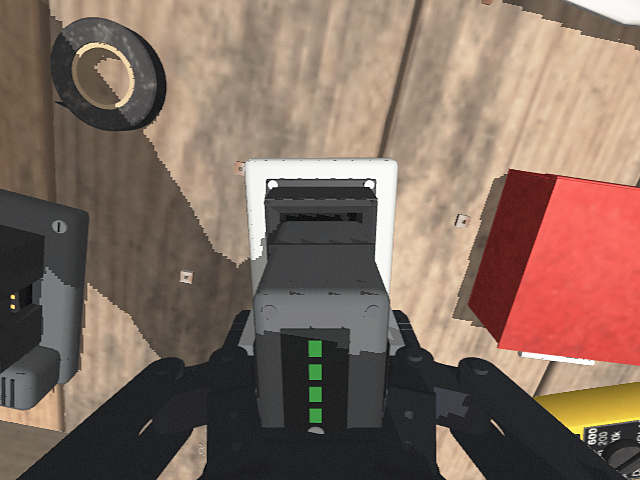

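move_arm([
  [[0,0,-0.2,0,0,0,0.47],[0,0,-0.2,0,0,0,0.47],[0,0,-0.2,0,0,0,0.47],[0,0,-0.2,0,0,0,0.47],[0,0,0,0,0,0,0.47]],
])

```text
clock: 14.85
eef_pos: [0.5134, 0.4316, 0.0756]
tool_rot: [-0.1, 0.995, 0.0, 0.0]
ft_force: [0.4, 0.9, -3.9]
grip_width: 0.0433
```

move_arm([
  [[0,0,-0.3,0,0,0,0.47],[0,0,-0.3,0,0,0,0.47],[0,0,-0.3,0,0,0,0.47],[0,0,-0.3,0,0,0,0.47],[0,0,0,0,0,0,0.47]],
])

```text
clock: 15.35
eef_pos: [0.5133, 0.4316, 0.0624]
tool_rot: [-0.1, 0.995, 0.0, 0.0]
ft_force: [-0.3, -0.1, -5.3]
grip_width: 0.0435
```

move_arm([
  [[0,0,-0.3,0,0,0,0.47],[0,0,-0.3,0,0,0,0.47],[0,0,-0.2,0,0,0,0.47],[0,0,0,0,0,0,0.47],[0,0,0,0,0,0,0.47]],
])

```text
clock: 15.85
eef_pos: [0.5133, 0.4315, 0.0535]
tool_rot: [-0.1, 0.995, 0.0, 0.0]
ft_force: [-0.1, 0.1, -5.1]
grip_width: 0.0434
```

Underside ≈ 38 mm; now feel for the terminals and the floor in 1 mm rows.

move_arm([
  [[0,0,-0.1,0,0,0,0.47],[0,0,-0.1,0,0,0,0.47],[0,0,-0.1,0,0,0,0.47],[0,0,0,0,0,0,0.47],[0,0,0,0,0,0,0.47]],
])

```text
clock: 16.35
eef_pos: [0.5139, 0.4319, 0.0514]
tool_rot: [-0.1, 0.995, 0.001, 0.001]
ft_force: [-0.4, 0.5, -3.9]
grip_width: 0.0433
```

move_arm([
  [[0,0,-0.1,0,0,0,0.47],[0,0,-0.1,0,0,0,0.47],[0,0,-0.1,0,0,0,0.47],[0,0,0,0,0,0,0.47],[0,0,0,0,0,0,0.47]],
])

```text
clock: 16.85
eef_pos: [0.514, 0.432, 0.0512]
tool_rot: [-0.1, 0.995, 0.001, 0.002]
ft_force: [-0.6, 0.2, -1.7]
grip_width: 0.0436
```

move_arm([
  [[0,0,-0.2,0,0,0,0.47],[0,0,-0.2,0,0,0,0.47],[0,0,-0.2,0,0,0,0.47],[0,0,0,0,0,0,0.47],[0,0,0,0,0,0,0.47]],
])

```text
clock: 17.35
eef_pos: [0.5141, 0.4321, 0.0464]
tool_rot: [-0.1, 0.995, 0.001, 0.002]
ft_force: [-2.9, -2.3, 3.8]
grip_width: 0.0434
```

move_arm([
  [[0,0,-0.15,0,0,0,0.47],[0,0,-0.1,0,0,0,0.47],[0,0,0,0,0,0,0.47],[0,0,0,0,0,0,0.47],[0,0,0,0,0,0,0.47]],
])

```text
clock: 17.85
eef_pos: [0.5141, 0.4321, 0.046]
tool_rot: [-0.1, 0.995, 0.002, 0.003]
ft_force: [-2.1, -2.5, 3.8]
grip_width: 0.0431
```

```bash
python3 lamp.py w21|head -2; python3 pk.py w21
```

```text
17.9 [0.5141 0.4321 0.0459] [-0.0997  0.995   0.0018  0.0027] [-0.98  -0.198 -0.006] [ 0.0049  0.0041 -1.    ] [-2.35 -1.91  4.39]
lamp rim 0.05 9689 c [488.9 426.3] size [38.  62.5] ang 11.58 z 0.0691
0.031 6812 xmin [-0.0443 -0.0441 -0.0438] y [-0.031  -0.0303  0.03    0.0307] z [0.0366 0.0667 0.0746]
0.076 5632 xmin [-0.0346 -0.0344 -0.0342] y [-0.0321 -0.0303  0.0281  0.0315] z [0.0771 0.1008 0.1158]
0.12 17212 xmin [-0.0332 -0.0317 -0.023 ] y [-0.0236 -0.0201  0.0204  0.0215] z [0.1202 0.1225 0.1241]
((-20.06844139099121, 0.0067577362060546875), (42.989715576171875, 30.12888526916504), 89.96969604492188)
front plane dx/dy,dx/dz,x0 [-0.004   0.2463 -0.0434] 1941
top plane [0.054  0.0007 0.1235] 8833
TCP local 0.0003 0.0006 z 0.046 yaw err deg 0.05 tool z local 0.0056 0.003
```

View pics/w21.png

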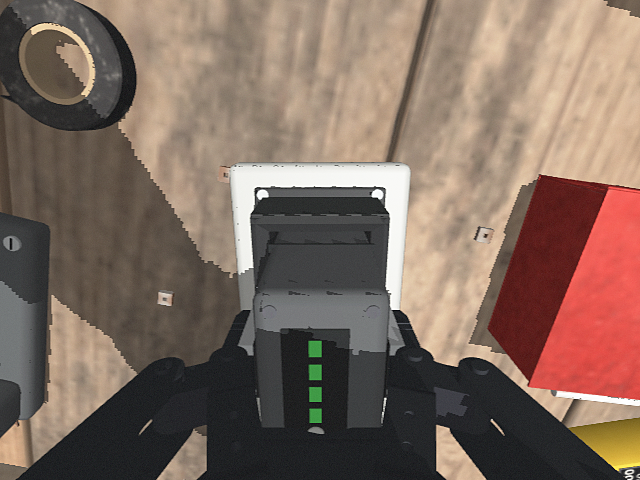

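move_arm([
  [[-0.1,-0.08,-0.15,-0.25,0.3,0,0.47],[0,0,-0.15,0,0,0,0.47],[0,0,-0.1,0,0,0,0.47],[0,0,0,0,0,0,0.47],[0,0,0,0,0,0,0.47]],
])

```text
clock: 18.4
eef_pos: [0.5142, 0.4321, 0.0456]
tool_rot: [-0.1, 0.995, 0.001, 0.001]
ft_force: [-2.9, -1.9, 3.9]
grip_width: 0.0433
```

move_arm([
  [[0,0,-0.2,0,0,0,0.47],[0,0,-0.2,0,0,0,0.47],[0,0,-0.2,0,0,0,0.47],[0,0,-0.2,0,0,0,0.47],[0,0,-0.2,0,0,0,0.47]],
])

```text
clock: 18.9
eef_pos: [0.5143, 0.4322, 0.0452]
tool_rot: [-0.1, 0.995, 0.002, 0.003]
ft_force: [-4.7, -4.3, 14.3]
grip_width: 0.0429
```

move_arm([
  [[0,0,-0.2,0,0,0,0.49],[0,0,-0.2,0,0,0,0.5],[0,0,-0.2,0,0,0,0.51],[0,0,-0.2,0,0,0,0.52],[0,0,-0.2,0,0,0,0.535]],
])

```text
clock: 19.4
eef_pos: [0.5158, 0.4335, 0.044]
tool_rot: [-0.1, 0.995, 0.004, 0.007]
ft_force: [-3.1, -2.2, 8.0]
grip_width: 0.0457
```

```bash
python3 lamp.py w22|head -2; python3 pk.py w22
```

```text
19.45 [0.5159 0.4335 0.0439] [-0.0996  0.995   0.0036  0.0067] [-0.98  -0.198 -0.014] [ 0.0127  0.0085 -0.9999] [-2.79 -2.11  8.1 ]
lamp rim 0.05 10379 c [489.2 426.3] size [39.  62.7] ang 12.11 z 0.0691
0.029 6778 xmin [-0.0442 -0.0441 -0.0437] y [-0.031  -0.0303  0.03    0.0307] z [0.0427 0.0668 0.0732]
0.074 5779 xmin [-0.034  -0.0337 -0.0334] y [-0.0314 -0.0279  0.0295  0.031 ] z [0.0749 0.0991 0.1138]
0.118 17963 xmin [-0.0329 -0.0319 -0.0237] y [-0.0216 -0.0203  0.0206  0.0218] z [0.1183 0.122  0.1236]
((-19.41205596923828, 0.0005035400390625), (42.99112319946289, 28.80821418762207), 89.99219512939453)
front plane dx/dy,dx/dz,x0 [-0.0059  0.3699 -0.0451] 1410
top plane [0.0741 0.0005 0.1234] 9277
TCP local 0.0023 0.0017 z 0.044 yaw err deg 0.03 tool z local 0.014 0.0059
```

View pics/w22.png

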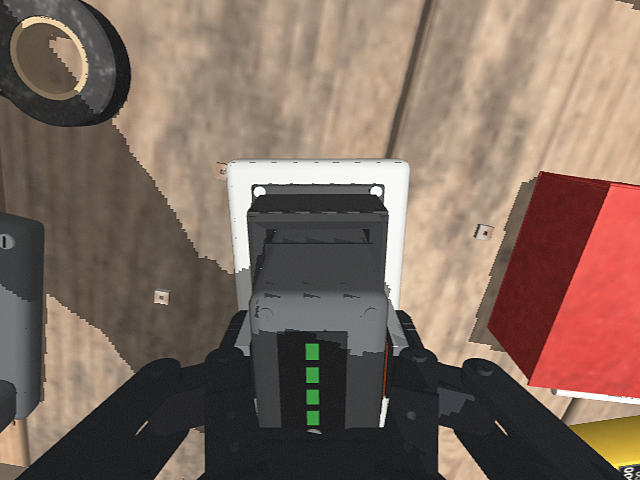

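move_arm([
  [[0,0,0,0,0,0,0.55],[0,0,0,0,0,0,0.57],[0,0,0,0,0,0,0.6],[0,0,0,0,0,0,0.66],[0,0,0,0,0,0,0.72]],
])

```text
clock: 19.95
eef_pos: [0.5172, 0.4351, 0.0418]
tool_rot: [-0.1, 0.995, 0.004, 0.008]
ft_force: [-0.0, 0.3, -0.8]
grip_width: 0.0615
```

move_arm([
  [[0,0,0.3,-0.3,0.6,0,0.74],[-0.1,-0.1,1,0,0,0,0.74],[0,0,2,0,0,0,0.74],[0,0,2,0,0,0,0.74],[0,0,1,0,0,0,0.74]],
])

```text
clock: 20.45
eef_pos: [0.5153, 0.4325, 0.1053]
tool_rot: [-0.099, 0.995, 0.001, -0.0]
ft_force: [0.5, 0.7, 0.5]
grip_width: 0.063
```

```bash
python3 lamp.py w23|head -2; python3 - <<'E'
from h import *
c=np.array([.5139,.4314]); a=np.radians(11.4); ex=np.array([np.cos(a),np.sin(a)]);ey=np.array([-ex[1],ex[0]])
W,p=cloud('wrist','w23'); pp=p.astype(int)
L=np.concatenate([((W[...,:2]-c)@np.c_[ex,ey]),W[...,2:]],-1)
m=(abs(L[...,0])<.045)&(abs(L[...,1])<.024)&(L[...,2]>.113)&(L[...,2]<.135)
q=L[m]; print('top',len(q),np.median(q[:,2]),cv2.minAreaRect((q[:,:2]*1000).astype(np.float32)))
m&=(abs(L[...,0])<.03)&(abs(L[...,1])<.018);q=L[m];print('plane',np.linalg.lstsq(np.c_[q[:,:2],np.ones(len(q))],q[:,2],rcond=None)[0].round(4))
o=(pp[...,0]>130)&(pp[...,1]<pp[...,0]*.55)&(pp[...,2]<pp[...,0]*.45)&(abs(L[...,0])<.02)&(L[...,1]>.015)&(L[...,1]<.04)
if o.any(): print('orange',o.sum(),np.percentile(L[o],[1,5,50,95,99],axis=0).round(4).tolist())
E
```

```text
20.5 [0.516  0.4331 0.1069] [-9.94e-02  9.95e-01  1.20e-03  9.00e-04] [-0.98  -0.198 -0.002] [ 0.0015  0.0026 -1.    ] [1.06 0.3  1.91]
lamp rim 0.05 4642 c [513.1 431.3] size [87.1 62.1] ang 11.49 z 0.0685
top 11448 0.12259045679090826 ((0.6270713806152344, 0.6968975067138672), (46.580013275146484, 69.94113159179688), 89.84894561767578)
plane [0.0015 0.0007 0.1229]
orange 365 [[-0.0122, 0.0222, 0.0974], [-0.0119, 0.0226, 0.1041], [-0.0036, 0.0246, 0.1155], [0.0106, 0.0262, 0.1171], [0.0123, 0.0266, 0.1182]]
```

View pics/w23.png

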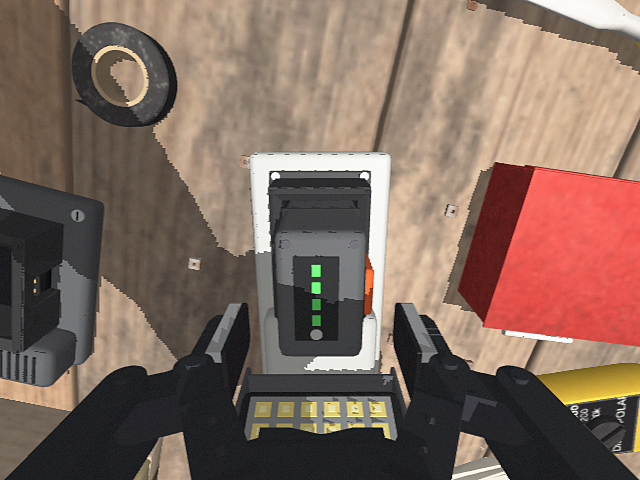

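```bash
python3 - <<'E'
from h import *
for n,c,ang in (('w2',[.5833,.2093],-4.38),('w3',[.5833,.2093],-4.38),('w4',[.5833,.2093],-4.38),('w23',[.5139,.4314],11.4)):
    a=np.radians(ang); ex=np.array([np.cos(a),np.sin(a)]);ey=np.array([-ex[1],ex[0]])
    W,p=cloud('wrist',n)
    L=np.concatenate([((W[...,:2]-c)@np.c_[ex,ey]),W[...,2:]],-1)
    m=(L[...,0]>-.0438)&(L[...,0]<-.0415)&(abs(L[...,1])<.025)&(L[...,2]>.055)
    t=(abs(L[...,0])<.025)&(abs(L[...,1])<.018)&(L[...,2]>.11)&(L[...,2]<.14)
    s=(abs(L[...,1])<.030)&(abs(L[...,1])>.0285)&(abs(L[...,0])<.035)&(L[...,2]>.055)&(L[...,2]<.08)
    print(n,'rim front',m.sum(),np.percentile(L[m][:,2],[25,50,75]).round(4),'rim side',s.sum(),np.median(L[s][:,2]).round(4),'top',np.median(L[t][:,2]).round(4))
E
```

```text
w2 rim front 203 [0.0629 0.0644 0.0652] rim side 164 0.0653 top 0.1199
w3 rim front 387 [0.0627 0.0643 0.0651] rim side 254 0.0653 top 0.1199
w4 rim front 570 [0.062  0.0642 0.0652] rim side 191 0.0654 top 0.1199
w23 rim front 397 [0.067  0.068  0.0686] rim side 284 0.0685 top 0.1229
```

move_arm([
  [[0,0,2,0,0,0,0.8],[0,0,3,0,0,0,1],[0,0,3,0,0,0,1],[0,0,1,0,0,0,1],[0,0,0,0,0,0,1]],
])

```text
clock: 21.0
eef_pos: [0.515, 0.432, 0.1983]
tool_rot: [-0.099, 0.995, 0.0, -0.0]
ft_force: [-0.1, 0.3, -0.4]
grip_width: 0.0854
```

```bash
python3 lamp.py w24|head -1; python3 - <<'E'
from h import *
c=np.array([.5139,.4314]); a=np.radians(11.4); ex=np.array([np.cos(a),np.sin(a)]);ey=np.array([-ex[1],ex[0]])
W,p=cloud('wrist','w24'); pp=p.astype(int)
L=np.concatenate([((W[...,:2]-c)@np.c_[ex,ey]),W[...,2:]],-1)
m=(abs(L[...,0])<.045)&(abs(L[...,1])<.0222)&(L[...,2]>.113)&(L[...,2]<.135)
q=L[m]; print('top',np.median(q[:,2]),cv2.minAreaRect((q[:,:2]*1000).astype(np.float32)))
o=(pp[...,0]>130)&(pp[...,1]<pp[...,0]*.55)&(pp[...,2]<pp[...,0]*.45)&(abs(L[...,0])<.02)&(L[...,1]>.015)&(L[...,1]<.04)
print('orange',np.percentile(L[o],[1,50,99],axis=0).round(4).tolist())
snap('scene','s24'); print(bot.find_in('scene','wrench')[:1],bot.find_in('scene','nut')[:1],bot.find_in('scene','black_tape')[:1])
s=cv2.imread('pics/s24.png')[130:400,160:460];cv2.imwrite('pics/s24c.png',cv2.resize(s,None,fx=2.2,fy=2.2,interpolation=3))
E
```

```text
21.05 [0.5148 0.4319 0.1975] [-9.930e-02  9.951e-01  2.000e-04 -5.000e-04] [-0.98  -0.198  0.001] [-1.e-03  4.e-04 -1.e+00] [-0.25  0.12  0.46]
top 0.12261373492774397 ((0.2656288146972656, -0.0211944580078125), (68.83687591552734, 44.38982009887695), 0.07320018857717514)
orange [[-0.0121, 0.0221, 0.0962], [-0.0015, 0.0245, 0.1156], [0.0132, 0.0266, 0.119]]
[{'at': [0.3324, 0.363, 0.0073], 'confidence': 0.78}] [{'at': [0.3632, 0.2059, 0.0094], 'confidence': 0.57}] [{'at': [0.4291, 0.2802, 0.0194], 'confidence': 0.82}]
```

View pics/s24c.png

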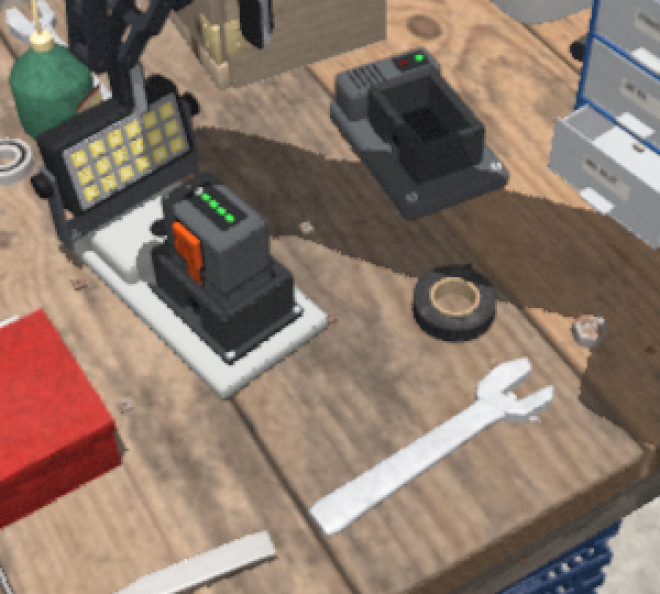

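```bash
python3 - <<'E'
from h import *
print(bot.job_done(), bot.get_obs()['clock'])
E
```

```text
the job is handed in; nothing more can be done
the job is handed in; nothing more can be done
```

I moved the battery pack from the charger to the lamp and handed the job in at about 21 s of the 48 s allowed. No verdict was reported. My last checks say the pack is seated and latched.

- **First grip was too high:** the real fingertips sat about 37 mm behind the reported TCP. My first close therefore pinched the pack's top edge with the tab still out. I saw this in the pictures, opened, went lower and squeezed the tab properly, then lifted the pack straight out.
- **Going into the lamp:** I lowered the pack in small steps until I felt the terminals and then the floor. The highest push I saw was about 19 N, against the 36 N limit. I then opened the fingers slowly.
- **Pack seated:**
  - It is within about 0.5 mm and 0.1° of the measured centre of the lamp's bay, standing upright.
  - Its centre is about 77 mm above the bench.
  - The orange tab stands about 4.5 mm proud, so it has sprung back out.
- **Latch:** the pack's height above the bay rim matches what it was when latched in the charger, to within 1 mm. I judged the latch from that and the tab, and did not tug the pack to test it.
- **Surroundings:** the gripper is open and about 8 cm clear above, with no force on it. The wrench, nut and tape read within about 4 mm of their starting positions, which is detector noise.

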